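# Stand up a core pin, press its taper into a moulding foot and carry it to the tin

## Robot

A 7-joint arm with a two-finger parallel gripper is mounted at the origin on the work surface; the furniture and walls round the work are solid. World frame = base frame: x ahead of the robot, y to its left, z up, the work surface at z = 0. Lengths are in mm, angles in rad, forces in N, time in s.
With the tool pointing down it reaches from about 375 to 925 mm from the base axis. Payload 3.1 kg.
Tool frame: the origin (TCP) lies on the centre line of the jaws, within the pads' length; the fingertips stand 8 mm ahead of it and the grasp point (between the pads) lies 11 mm behind it (tip_extent is the distance from the TCP to the fingertips, in mm); z points along the fingers, y is the line along which they close (so a half turn about z gives the same grasp; the last joint's range is limited). The gripper opens to 85 mm and grips with 20 to 120 N. Pads are 22 mm wide; open, the fingers measure 114 mm over their backs; the gripper's body (76 mm by 85 mm) begins 54 mm behind the grasp point. The pads swing forward as they close: fully open they stand 13 mm farther back than shut.
Start: joints at [1.007, 0.383, 0.044, 1.598, -0.018, 1.161, -0.05], TCP at [291.958, -580.744, 239.269] pointing down, gripper open.
Joint ranges: [-2.61, 2.61], [-0.41, 2.15], [-1.48, 1.57], [0, 2.5], [-1.57, 4.71], [0.05, 1.97], [-2.85, 2.85]. Speed limits (rad/s): [2.79, 2.79, 3.14, 3.14, 3.14, 3.14, 3.14].

## Interface

Orientations are given as a rotation vector (axis times angle).
In Python, from rig import * gives the robot as it stands.
- The arm moves only by the tool carry_out, never from a script. Its argument "rows" is a list that holds one entry, the list of rows, each a list of 7 numbers: the shift along the tool's x, y, z scaled (see below), then the turn, a rotation vector about the tool's x, y, z scaled (see below), then the opening, from 0 (shut) to 1 (fully open). A call has 1 to 10 rows; each row shifts and turns the commanded pose from where the row before left it, along the tool's axes as they then stand; what a row does not reach is not made up. The controller multiplies each number of a shift by 0.03 m and each number of a turn by 180 degrees. A row lasts 1/12 s, in which the tool goes at most 41.7 mm and 7.16 degrees, less where a joint would pass 70% of its speed; a pose out of reach is approached as far as the arm can. A call with a number of a shift or a turn outside -1 to 1 is refused whole. A call with a gripper value outside its range is refused whole. The fingers move at their own pace and stop on an object; "force" is the grip in N (left out, the last holds). Time passes only in rows, so rows that do not move let the fingers close. It gives the time, the measured TCP pose, the force, the opening and the grip force at its end, in the units of the state.
- sense(): the state, without advancing time (a new reading comes with each control period).
- read_camera(name): name is "scene" or "top" or "wrist"; returns a dict with "frame" (400x640x3 uint8, blue, green, red), "fovy" (degrees; the focal length in pixels is half the picture's height over the tangent of half this angle, whatever the lens; pixels are square), "cx", "cy" (the principal point, pixels), "k1" (the pictures are not rectified: a ray, as slopes to the right and down, at radius r is drawn at 1 + k1 r^2 times it, then the intrinsics apply), "extrinsics" (4x4, takes a point from camera to world coordinates); the wrist camera has in their place "hand_eye" (4x4, takes a point from camera to tool coordinates, whose origin is the TCP and whose axes are the flange's). Camera axes: x right, y up, looking along -z (the intrinsics and any distortion apply to the point x, -y, -z); pixel columns grow to the right and rows downward; lengths in mm; the calibration is good to about 2 mm. A picture is of the moment at which its call begins: read the wrist's pose just before it. There is no depth.
- hand_in(): hands the job in; it is judged then, once.
Trained networks look in the newest picture that a camera, given by its name, has taken for a name from the list of things; names that differ only in an ending like _2 or _b are one class to them, and where a whole thing is asked for, a point or a joint stands for the part that bears it (a point fixed in the world has none). Each returns a list of dicts, best first, with "conf" (0 to 1); they miss things now and then, are a little off and sometimes report something else, mostly with a low value. They report only what shows in the picture. A call takes as long as a camera call. They do not tell look-alikes from the thing itself.
- spot_in(camera, query): "extent" ([left, top, right, bottom] in pixels, round what is visible of it).
- trace(camera, query): "region" (400x640 bool, what is visible of it) and "extent" ([left, top, right, bottom] in pixels, round what is visible of it).
The state is a dict: "clock": time; "joint_pos": joint angles; "qvel": joint speeds; "tau": joint torques, N m; "eef_pos": TCP position; "tcp_rot": TCP orientation; "force": force on the tool from outside, world axes, zero at the start; "ft_torque": the same for the moment, N m; "opening": finger opening in mm; "grasp_force": force on a finger pad.
Only numpy, scipy, OpenCV 4.12 (cv2) and the standard library are available. Lean on these libraries where they do the work, as an engineer would, in place of code of your own. Each camera call takes 0.05 s, during which the arm holds its last target. There are 200 camera calls.

## Task

Take the steel core pin from the sloping rest, stand it upright in the round hole of the wooden block beside it and let go; then take it again from straight above and press its tapered shank firmly into the socket of the green moulding foot where the foot stands on the bench, until the pin's collar sits down on the foot. Then, with friction alone holding the two together, lift the foot by its pin, set it down flat inside the gold-rimmed tin and let go. Leave the mould, the cup and the wick spool where they stand.

Things in the scene. Friction and masses are not known exactly. Their poses are not given: they have to be found in the camera images.
- pin_mid (a point): Loose steel core pin, 140 mm long, 0.14 kg. Point on its axis, 70 mm from either end; z runs from shank tip to plain end. From the tip: tapered shank 40 mm long (15 mm across at the tip, 23 at the collar), dark collar 8 mm thick, 44 mm across (underside 30 mm from this point), plain round pin 16 mm across, 92 mm long, where it is gripped. Starts lying in the rest, plain end up.
- rest: Fixed wooden rest on a plywood board 136 x 150 x 12 mm (origin: centre of the board's underside, z up). The pin lies along y, sloping up 30 degrees towards +y, in two notches, one just below the collar, one 4 to 14 mm from the plain end (there the axis is about 97 mm above the bench); between them the plain pin is free on both sides and below.
- stand_hole (a point): Centre of the mouth of the vertical round hole in the wooden block on the rest's board (fixed): 26 mm across, 46 mm deep, mouth 58 mm above the bench, block 52 x 52 mm. The pin drops in loosely, shank down, until its collar sits on the block. The hole lies 76 mm sideways from the lying pin's line; z up.
- foot: Loose round green moulding foot, 80 mm across, 50 mm high, 0.26 kg. Origin: centre of its underside, z up. Tapered socket 40 mm deep in its top, formed by six brass spring jaws. A pin merely set in stops with its collar 4 to 9 mm above the top; pressing straight down with up to 20 N drives it until the collar sits on the foot's top; then friction holds well enough to lift the foot by the pin.
- tin_floor (a point): Middle of the inner floor of the shallow round tin with a gold rim and pale wax in it (fixed), 142 mm across outside, at least 116 mm clear inside; the floor is 6 mm above the bench, the rim 15 mm. z up.
- mould: Bystander: grey metal candle mould standing upright, 61 mm across, 220 mm high; origin at the centre of its underside.
- cup: Bystander: red plastic cup, 82 mm across, 93 mm high; origin at the centre of its underside.
- spool: Bystander: wooden spool of wick cord, 60 mm across, 66 mm high, standing; its origin is on the bench 22 mm from its axis.
Mind the look-alikes: they are no part of the job. Leave any orange or red look-alike of the foot alone.

How it is judged:
By the outcome, as a careful person would: the job done as asked, in the order asked, and still so for the second after the job is handed in, with the robot touching nothing.
It also fails if it takes over 62 s, if anything falls off the work surface, if the arm or the gripper's body presses on something with over 40 N, if the wrist force passes 120 N, or if a joint passes its speed limit or range.

## Working session

There is one attempt and no reset: what is moved stays moved. The work goes in short steps, Python scripts to look and compute and a tool call to move; the robot and the scene stay as the last step left them, time stands still between calls to the robot, and variables do not carry over. Pictures are saved under pics/ and viewed, at most 10 in all, crops included, and the job is handed in when it is done.

Besides the shell and the picture viewer there is one more tool, called after "Request:" by a JSON object that holds its "name" and its "arguments", one argument or row to a line. carry_out: Moves the arm, as the interface text tells. Its arguments: {"type":"object","properties":{"rows":{"type":"array","items":{"type":"array","items":{"type":"array","items":{"type":"number"}}}},"force":{"type":"number"}},"required":["rows"]}

```bash
ls; mkdir -p pics
python3 - <<'E'
from rig import *
import cv2
s=sense();print({k:s[k] for k in('clock','eef_pos','tcp_rot','force','opening','joint_pos')})
for c in('scene','top'):
    d=read_camera(c);cv2.imwrite(f'pics/{c}0.png',d['frame']);print(c,d['fovy'],d['cx'],d['cy'],d['k1'],d['extrinsics'])
    for q in('pin_mid','rest','foot','tin_floor','mould','cup','spool'):
        print(q,[( [int(v) for v in r['extent']],round(r['conf'],2)) for r in spot_in(c,q)])
E
```

```text
pics
{'clock': 0.0, 'eef_pos': array([ 291.51023958, -579.95445326,  237.89306804]), 'tcp_rot': array([-3.05435707e+00, -7.24575393e-01,  1.11694651e-03]), 'force': array([ 0.92323767,  0.44149339, -0.01777104]), 'opening': 85.16837665741998, 'joint_pos': array([ 1.00725315,  0.3838292 ,  0.04381414,  1.5995685 , -0.01790807,
        1.16115494, -0.04989582])}
scene 43.605462545131566 312.469121286461 197.29775164524855 -0.03376315637215827 [[ 9.95540123e-01  3.38280970e-02 -8.80654452e-02  3.75667221e+02]
 [-9.32890910e-02  4.91895383e-01 -8.65642003e-01 -1.31040685e+03]
 [ 1.40359643e-02  8.69996892e-01  4.92857383e-01  8.61356596e+02]
 [ 0.00000000e+00  0.00000000e+00  0.00000000e+00  1.00000000e+00]]
pin_mid [([313, 179, 328, 220], 0.71)]
rest [([305, 182, 358, 227], 0.55)]
foot [([310, 234, 336, 269], 0.84), ([265, 239, 295, 272], 0.65), ([226, 253, 250, 278], 0.45)]
tin_floor [([275, 176, 313, 190], 0.93)]
mould [([384, 191, 413, 271], 0.96)]
cup [([380, 187, 406, 226], 0.63), ([308, 235, 337, 268], 0.44)]
spool [([388, 222, 390, 237], 0.51)]
top 54.33010177291743 324.7270152718519 198.60218449609528 0.0323225894418699 [[-1.04109774e-01  9.73579035e-01 -2.03236357e-01  3.09160245e+02]
 [-9.94556146e-01 -1.01010962e-01  2.55902088e-02  6.95874695e+01]
 [ 4.38499080e-03  2.04794159e-01  9.78795241e-01  1.15527610e+03]
 [ 0.00000000e+00  0.00000000e+00  0.00000000e+00  1.00000000e+00]]
pin_mid [([287, 193, 331, 205], 0.69)]
rest [([286, 165, 339, 215], 0.9)]
foot [([378, 184, 403, 214], 0.71), ([382, 223, 412, 250], 0.65), ([409, 267, 441, 296], 0.6)]
tin_floor [([208, 208, 259, 261], 0.58)]
mould [([385, 96, 423, 143], 0.87)]
cup [([303, 106, 329, 143], 0.77)]
spool [([347, 115, 366, 140], 0.77)]
```

Run:
```python
import cv2
a=cv2.imread('pics/top0.png')[80:320,180:460];cv2.imwrite('pics/t1.png',cv2.resize(a,None,fx=2.5,fy=2.5,interpolation=cv2.INTER_CUBIC)[:600,:800])
a=cv2.imread('pics/scene0.png')[150:300,210:430];cv2.imwrite('pics/s1.png',cv2.resize(a,None,fx=3.6,fy=3.6,interpolation=cv2.INTER_CUBIC)[:600,:800])
```

```text
(no output)
```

View pics/t1.png

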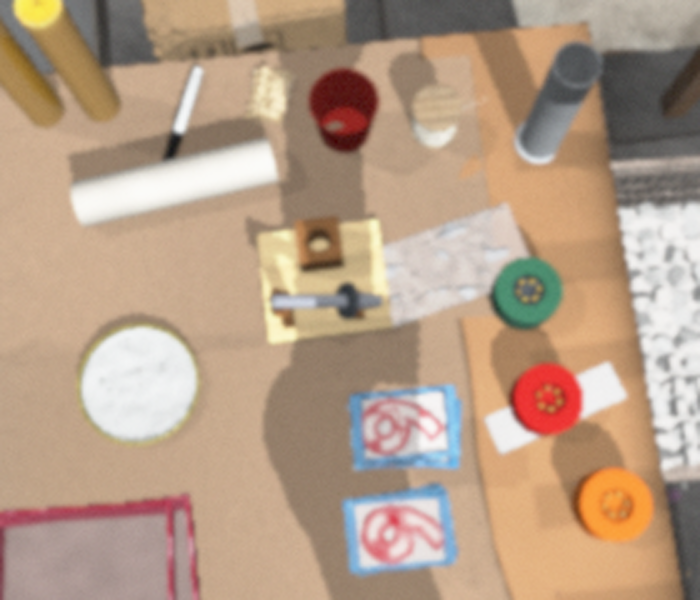

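View pics/s1.png

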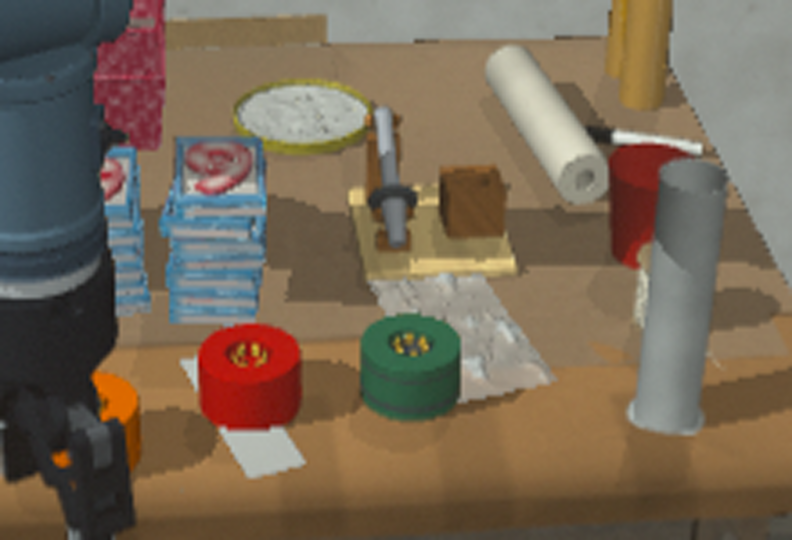

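The top view shows the green foot's top at about (391,197) px, the hole at (308,177), and the tin at (236,233). The pin runs from its plain end at (289,200) to its tip at (333,200). Red and orange look-alikes stand below the foot in the picture.

```bash
cat > h.py <<'E'
from rig import *
import numpy as np, cv2
from scipy.spatial.transform import Rotation as R
from scipy.optimize import least_squares
def cam(name):
    if name=='wrist':
        s=sense()
    d=read_camera(name)
    if name=='wrist':
        T=np.eye(4);T[:3,:3]=R.from_rotvec(s['tcp_rot']).as_matrix();T[:3,3]=s['eef_pos'];d['extrinsics']=T@d['hand_eye']
    return d
def K(d):
    f=200/np.tan(np.radians(d['fovy']/2));return np.array([[f,0,d['cx']],[0,f,d['cy']],[0,0,1]]),np.array([d['k1'],0,0,0,0.])
def ray(d,p):
    k,c=K(d);u=cv2.undistortPoints(np.array([[p]],float),k,c)[0,0]
    E=d['extrinsics'];return E[:3,3],E[:3,:3]@np.array([u[0],-u[1],-1])
def onz(d,p,z):
    o,v=ray(d,p);return (o+v*(z-o[2])/v[2]).round(1)
def proj(d,P):
    k,c=K(d);E=d['extrinsics'];q=(np.atleast_2d(P)-E[:3,3])@E[:3,:3];q=q*[1,-1,-1]
    return cv2.projectPoints(q,np.zeros(3),np.zeros(3),k,c)[0][:,0]
def tri(obs):
    A=np.zeros((3,3));b=np.zeros(3)
    for d,p in obs:
        o,v=ray(d,p);v=v/np.linalg.norm(v);M=np.eye(3)-np.outer(v,v);A+=M;b+=M@o
    return np.linalg.solve(A,b)
def delta(pos,rot,cur=None,curR=None):
    """shift (tool axes, /30mm) & turn(/180deg) from current to target"""
    s=sense();p=s['eef_pos'] if cur is None else cur;r=R.from_rotvec(s['tcp_rot']) if curR is None else curR
    return (r.inv().apply(np.array(pos)-p)/30).round(3),((r.inv()*rot).as_rotvec()/np.pi).round(4)
E
python3 - <<'E'
from h import *
d=cam('top');e=cam('scene')
c=lambda x,y:(x/2.5+180-.3,y/2.5+80-.3)
g=lambda x,y:(x/3.6+210-.4,y/3.6+150-.4)
print('foot',onz(d,c(528,292),50),onz(e,g(411,346),50))
print('hole',onz(d,c(319,242),58),onz(e,g(473,172),58))
print('tin',onz(d,c(139,382),15),onz(e,g(303,114),15))
print('pin end',onz(d,c(272,301),100),onz(e,g(384,108),100),'tip',onz(d,c(381,301),27),onz(e,g(397,243),27),'collar',onz(d,c(348,301),48),onz(e,g(393,196),48))
print('board',[onz(d,c(*p),12) for p in[(258,233),(380,220),(392,327),(267,343)]])
print('cup',onz(d,c(343,95),93),'mould',onz(d,c(536,150),0),'spool',onz(d,c(436,105),66), 'red',onz(d,c(547,397),50),'roll',onz(d,c(85,205),40),onz(d,c(260,160),40), 'blue',onz(d,c(405,428),60))
print(cam('wrist')['hand_eye'].round(2), R.from_rotvec(sense()['tcp_rot']).as_matrix().round(2))
E
```

```text
foot [ 525.  -150.8   50. ] [ 526.6 -162.8   50. ]
hole [607.6  84.5  58. ] [612.1  93.7  58. ]
tin [472.1 310.7  15. ] [470.  298.6  15. ]
pin end [534.4 142.  100. ] [535.2 143.8 100. ] tip [536.7  18.9  27. ] [536.3  26.8  27. ] collar [536.4  57.9  48. ] [537.2  72.8  48. ]
board [array([638.9, 157.7,  12. ]), array([640. ,   8.5,  12. ]), array([506.9,   8.6,  12. ]), array([503.1, 158.2,  12. ])]
cup [771.   39.4  93. ] mould [ 713.7 -195.8    0. ] spool [758.8 -70.1  66. ] red [ 402.2 -155.3   50. ] roll [686.1 356.8  40. ] [721.3 145.6  40. ] blue [383.4   9.4  60. ]
[[  -0.      0.96    0.28   71.97]
 [   1.      0.      0.      0.8 ]
 [   0.      0.28   -0.96 -134.56]
 [   0.      0.      0.      1.  ]] [[ 0.89  0.45  0.  ]
 [ 0.45 -0.89 -0.  ]
 [ 0.    0.   -1.  ]]
```

Request:
{"name": "carry_out", "arguments": {
  "rows": [
    [[0.9,-0.75,-0.5,0,0,0,1],[1,-0.82,-0.3,0,0,0,1],[1,-0.82,-0.3,0,0,0,1],[1,-0.82,-0.3,0,0,0,1],[1,-0.82,-0.3,0,0,0,1],[1,-0.82,-0.3,0,0,0,1],[1,-0.82,-0.3,0,0,0,1],[1,-0.82,-0.3,0,0,0,1],[1,-0.82,-0.2,0,0,0,1],[1,-0.82,0,0,0,0,1]]
  ]
}}

```text
clock: 1.78
eef_pos: [449.1, -228.0, 325.5]
tcp_rot: [3.054, 0.724, 0.005]
force: [0.5, 0.9, 0.4]
opening: 85.2
grasp_force: 0.0
```

Request:
{"name": "carry_out", "arguments": {
  "rows": [
    [[1,-0.82,0,0,0,-0.035,1],[0.95,-0.8,0,0,0,-0.035,1],[0.9,-0.7,0,0,0,-0.035,1],[0.9,-0.6,0,0,0,-0.035,1],[0.6,-0.3,0,0,0,-0.035,1],[0,0,0,0,0,-0.035,1],[0,0,0,0,0,-0.035,1],[0,0,0,0,0,-0.035,1],[0,0,0,0,0,-0.035,1],[0,0,0,0,0,-0.035,1]]
  ]
}}

```text
clock: 2.62
eef_pos: [492.0, -73.3, 323.4]
tcp_rot: [2.221, 2.221, 0.0]
force: [-0.2, -0.4, 0.8]
opening: 85.2
grasp_force: 0.0
```

Run:
```python
from h import *
d=cam('wrist');print(d['fovy'],d['extrinsics'].round(2));cv2.imwrite('pics/w1.png',d['frame'])
import pickle;pickle.dump(d,open('w1.pkl','wb'))
for q in('pin_mid','rest','foot','tin_floor','stand_hole'):
    print(q,[( [int(v) for v in r['extent']],round(r['conf'],2)) for r in trace('wrist',q)])
```

```text
70.34629017473165 [[ 1.0000e+00  0.0000e+00  0.0000e+00  4.9235e+02]
 [-0.0000e+00  9.6000e-01  2.8000e-01 -2.0600e+00]
 [-0.0000e+00 -2.8000e-01  9.6000e-01  4.5796e+02]
 [ 0.0000e+00  0.0000e+00  0.0000e+00  1.0000e+00]]
pin_mid [([341, 0, 375, 104], 0.71)]
rest [([334, 0, 438, 108], 0.72)]
foot [([163, 222, 223, 273], 0.93), ([241, 191, 294, 246], 0.77)]
tin_floor []
stand_hole [([329, 0, 438, 113], 0.89)]
```

View pics/w1.png

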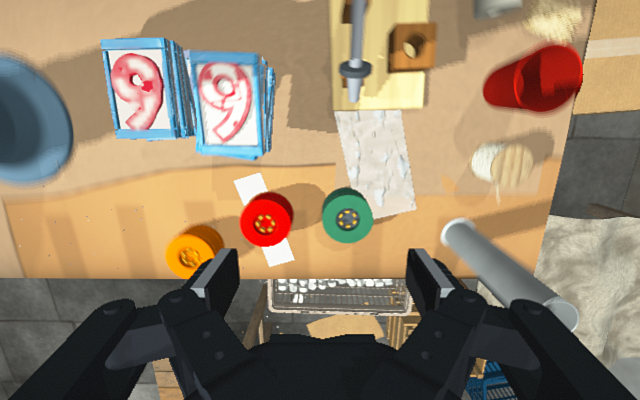

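The wrist picture shows the green foot's socket at (347,218), the hole at (415,45), the pin's collar at (355,69) and its tip at (355,100). The mould leans in perspective on the right, with its base at (455,232).

Run:
```python
from h import *
import pickle
d=pickle.load(open('w1.pkl','rb'))
print('foot',onz(d,(347,218),50),'hole',onz(d,(415,44),58),'collar',onz(d,(355,69),48),'tip',onz(d,(355,101),27),'pin top',onz(d,(358,3),90))
print('board',onz(d,(334,108),12),onz(d,(423,108),12),'mouldbase',onz(d,(457,232),0),'blue top',onz(d,(230,55),60))
print(sense()['joint_pos'].round(3))
```

```text
foot [ 529.9 -149.7   50. ] hole [610.   87.4  58. ] collar [535.8  59.5  48. ] tip [539.3  20.3  27. ] pin top [532.6 121.9  90. ]
board [509.8  11.2  12. ] [643.1  11.3  12. ] mouldbase [ 727. -194.    0.] blue top [374.6  74.5  60. ]
[ 0.454  0.045 -0.397  1.834  0.018  1.266  0.044]
```

Request:
{"name": "carry_out", "arguments": {
  "rows": [
    [[0.8,0.26,0.35,0,0,0,1],[0.9,0.3,0.4,0,0,0,1],[0.9,0.3,0.4,0,0,0,1],[0.9,0.3,0.4,0,0,0,1],[0.9,0.3,0.4,0,0,0,1],[0,0,0,0,0,0,1],[0,0,0,0,0,0,1]]
  ]
}}

```text
clock: 3.5
eef_pos: [535.9, 60.8, 263.9]
tcp_rot: [-2.222, -2.218, 0.001]
force: [-0.5, 0.1, 0.6]
opening: 85.2
grasp_force: 0.0
```

Run:
```python
from h import *
d=cam('wrist');cv2.imwrite('pics/w2.png',d['frame'])
import pickle;pickle.dump(d,open('w2.pkl','wb'))
m=trace('wrist','pin_mid');print([(r['extent'],r['conf']) for r in m]); np.save('m2.npy',m[0]['region'])
print(sense()['eef_pos'],sense()['tcp_rot'])
```

```text
[([305.5, 108.1, 342.8, 208.0], 0.76)]
[536.63247692  57.36938132 264.86779184] [ 2.22871981e+00  2.21337382e+00 -9.58000294e-04]
```

View pics/w2.png

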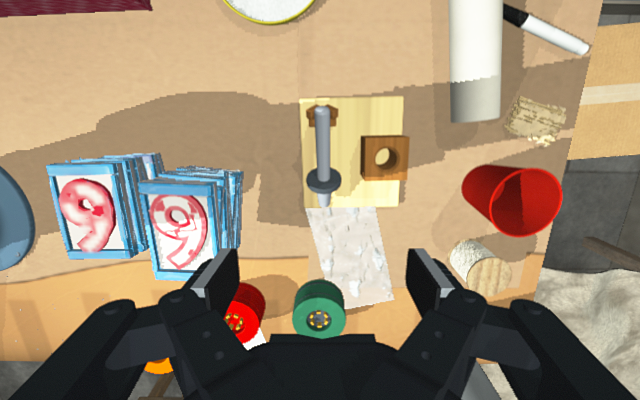

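The picture shows the plain end at about (322,108), the collar at (323,181), the tip at (324,207) and the hole's mouth at (385,157).

Run:
```python
from h import *
import pickle
d=pickle.load(open('w2.pkl','rb'))
z=lambda s:97-(131-s)*.5
for n,p,s in(('end',(322,108),140),('collar',(323,181),44),('tip',(324,207),0)): print(n,onz(d,p,z(s)))
print('hole',onz(d,(384.5,157),58),'foot',onz(d,(318,319),50))
print('board',[onz(d,p,12) for p in((301,98),(404,97),(403,208),(304,207))])
print(sense()['joint_pos'].round(3))
# pose estimate: y0 (tip)
```

```text
end [535.8 141.  101.5]
collar [536.6  56.2  53.5]
tip [537.9  15.3  31.5]
hole [610.2  86.3  58. ] foot [ 528.9 -150.6   50. ]
board [array([508.5, 156.1,  12. ]), array([640.8, 157. ,  12. ]), array([650.9,   7.4,  12. ]), array([509.4,   9.2,  12. ])]
[ 0.275  0.19  -0.509  1.814  0.101  1.164 -0.274]
```

Request:
{"name": "carry_out", "arguments": {
  "rows": [
    [[0,0,0,0,-0.0333,0,1],[0,0,0,0,-0.0333,0,1],[0,0,0,0,-0.0333,0,1],[0,0,0,0,-0.0333,0,1],[0,0,0,0,-0.0335,0,1],[0.95,0,0.7,0,0,0,1],[0.95,0,0.7,0,0,0,1],[0.95,0,0.7,0,0,0,1],[0.95,0,0.7,0,0,0,1],[0.48,0,0.23,0,0,0,1]]
  ]
}}

```text
clock: 4.43
eef_pos: [535.2, 122.6, 118.1]
tcp_rot: [1.935, 1.922, -0.525]
force: [0.0, -0.6, -0.5]
opening: 85.5
grasp_force: 0.0
```

Request:
{"name": "carry_out", "arguments": {
  "rows": [
    [[0,0,0,0,0,0,1],[0,0,0,0,0,0,1]]
  ]
}}

```text
clock: 4.6
eef_pos: [537.2, 122.6, 121.9]
tcp_rot: [1.934, 1.92, -0.52]
force: [0.9, -0.8, 0.7]
opening: 85.4
grasp_force: 0.0
```

Run:
```python
from h import *
d=cam('wrist');cv2.imwrite('pics/w3.png',cv2.resize(d['frame'],None,fx=1.25,fy=1.25))
s=sense();print(s['eef_pos'],s['joint_pos'].round(3),R.from_rotvec(s['tcp_rot']).as_matrix().round(3))
print(delta((536,94.2,69.5),R.from_rotvec(s['tcp_rot'])))
import pickle;pickle.dump(d,open('w3.pkl','wb'))
```

```text
[538.10692382 122.46380106 123.15185702] [-0.15   0.541 -0.498  1.797  0.694  1.297 -0.98 ] [[ 0.008  1.    -0.002]
 [ 0.865 -0.008 -0.501]
 [-0.501  0.002 -0.865]]
(array([ 0.08 , -0.066,  2.02 ]), array([0., 0., 0.]))
```

View pics/w3.png

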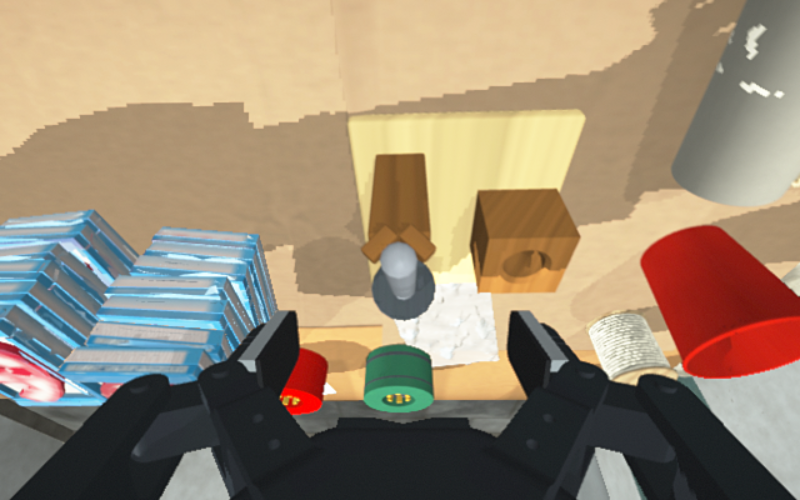

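Request:
{"name": "carry_out", "arguments": {
  "rows": [
    [[0.04,-0.03,0.5,0,0,0,1],[0.02,-0.02,0.5,0,0,0,1],[0,0,0.5,0,0,0,1],[0,0,0.5,0,0,0,1],[0,0,0,0,0,0,1],[0,0,0,0,0,0,0.5],[0,0,0,0,0,0,0],[0,0,0,0,0,0,0],[0,0,0,0,0,0,0],[0,0,0,0,0,0,0]]
  ],
  "force": 60
}}

```text
clock: 5.48
eef_pos: [535.7, 96.6, 69.6]
tcp_rot: [1.932, 1.923, -0.516]
force: [0.2, -0.5, -0.8]
opening: 25.4
grasp_force: 0.0
```

Request:
{"name": "carry_out", "arguments": {
  "rows": [
    [[0,0,0,0,0,0,0],[0,0,0,0,0,0,0],[0,0,0,0,0,0,0],[0,0,0,0,0,0,0]]
  ]
}}

```text
clock: 5.82
eef_pos: [536.0, 96.1, 69.8]
tcp_rot: [1.931, 1.922, -0.516]
force: [-0.5, 0.8, 4.9]
opening: 14.5
grasp_force: 58.4
```

Request:
{"name": "carry_out", "arguments": {
  "rows": [
    [[-0.2,0,-0.35,0,0,0,0],[-0.4,0,-0.69,0,0,0,0],[-0.5,0,-0.87,0,0,0,0],[-0.5,0,-0.87,0,0,0,0],[-0.3,0,-0.52,0,0,0,0],[0,0,0,0,0,0,0]]
  ]
}}

```text
clock: 6.32
eef_pos: [537.5, 97.2, 187.7]
tcp_rot: [1.934, 1.919, -0.507]
force: [0.2, 0.7, -0.9]
opening: 14.3
grasp_force: 58.5
```

Request:
{"name": "carry_out", "arguments": {
  "rows": [
    [[0,0,0,0,0.0333,0,0],[0,0,0,0,0.0333,0,0],[0,0,0,0,0.0333,0,0],[0,0,0,0,0.0333,0,0],[0,0,0,0,0.0333,0,0],[0,0,0,0,0.0333,0,0],[0,0,0,0,0.0333,0,0],[0,0,0,0,0.0333,0,0],[0,0,0,0,0.0333,0,0],[0,0,0,0,0.0333,0,0]]
  ]
}}

```text
clock: 7.15
eef_pos: [534.6, 95.1, 182.6]
tcp_rot: [-1.932, -1.918, -0.521]
force: [0.0, -0.6, -1.6]
opening: 14.8
grasp_force: 58.4
```

Run:
```python
from h import *
import pickle
o={c:cam(c) for c in('scene','wrist','top')}
s=sense();print(s['eef_pos'],s['joint_pos'].round(3),R.from_rotvec(s['tcp_rot']).as_matrix().round(3),s['opening'],s['grasp_force'])
pickle.dump((o,s),open('w4.pkl','wb'))
a=cv2.resize(o['scene']['frame'][130:240,270:390],None,fx=4,fy=4)
b=cv2.resize(o['wrist']['frame'],(704,440))[:,176:528]
cv2.imwrite('pics/c4.png',np.hstack([a[:440],b[:440]])[:,:800])
```

```text
[533.91431421  92.28603529 180.43672118] [ 0.67   0.385 -0.73   1.927 -0.334  0.936  0.167] [[ 0.013  1.     0.001]
 [ 0.867 -0.012  0.498]
 [ 0.498 -0.006 -0.867]] 14.270111928092145 58.486037850379944
```

View pics/c4.png

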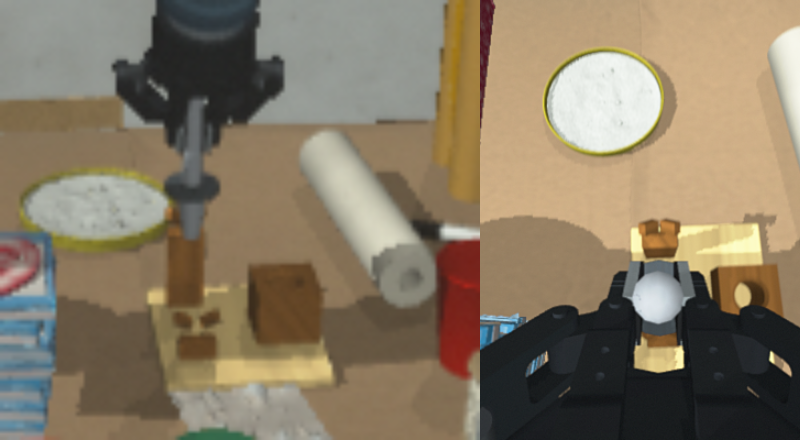

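The pin hangs upright in the jaws. In the scene picture the collar is at about (317.8,176.5) and the tip at (318,188). The wrist crop shows the tin.

Run:
```python
from h import *
import pickle
o,s=pickle.load(open('w4.pkl','rb'))
r=R.from_rotvec(s['tcp_rot']).as_matrix();g=s['eef_pos']-11*r[:,2];print('grasp',g)
ax=r@R.from_euler('y',-30,degrees=True).as_matrix()[:,2] # pin tipward guess
ax2=r@R.from_euler('y',30,degrees=True).as_matrix()[:,2];print(ax,ax2)
for a in(-45,0,47,51,55,95): print(a,proj(o['scene'],g+a*np.array([0,0,-1])),proj(o['top'],g+a*np.array([0,0,-1])),proj(o['wrist'],g+a*np.array([0,0,-1])))
w=o['wrist'];print('tin rim',onz(w,(176/1.1+(543-480+663-480)/2/1.1,101/1.1),15))
cv2.imwrite('pics/t5.png',cv2.resize(o['top']['frame'][160:240,250:350],None,fx=6,fy=6))
print('hole',onz(w,((747-480+176)/1.1,295/1.1),58),onz(o['top'],(307.4,176.6),58))
for c in('scene','top'):
    for f in('tin_floor','pin_mid','foot'):
        for k in ('x',):pass
```

```text
grasp [533.90591596  86.80970421 189.97662303]
[-0.00608363 -0.00244075 -0.99997852] [ 0.00740601  0.86473927 -0.50216646]
-45 [[318.4701921  149.11949731]] [[306.3663742  186.81994935]] [[319.27263346 257.38263277]]
0 [[318.18231393 162.39077026]] [[307.10591371 190.97245715]] [[320.79274983 261.58242982]]
47 [[317.88993137 175.85855913]] [[307.81103777 194.93236616]] [[321.61092968 263.8427358 ]]
51 [[317.86542899 176.98668434]] [[307.86816187 195.25319717]] [[321.6622395  263.98448043]]
55 [[317.84098555 178.11201784]] [[307.92485663 195.5716209 ]] [[321.71147428 264.1204923 ]]
95 [[317.5997518  189.21381546]] [[308.46921819 198.6292116 ]] [[322.11273015 265.22895168]]
tin rim [473.1 304.9  15. ]
hole [609.3  83.4  58. ] [607.3  84.2  58. ]
```

View pics/t5.png

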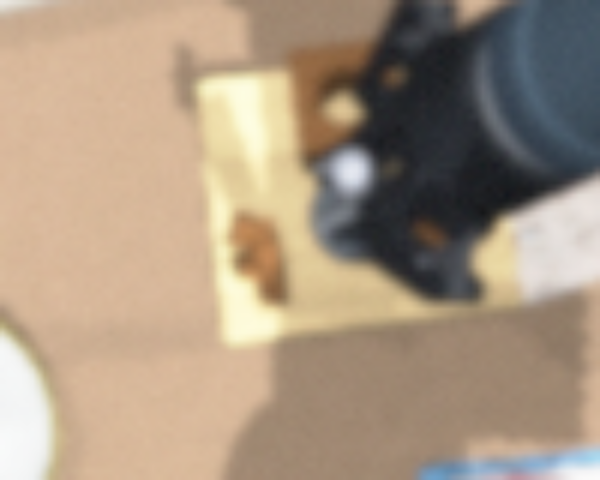

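Run:
```python
from h import *
import pickle
o,s=pickle.load(open('w4.pkl','rb'))
w=o['wrist']
e=tri([(w,(322,270)),(o['top'],(308.8,188.3))]);print('end',e,proj(w,e),proj(o['top'],e))
for z in(225,235,245):print(onz(w,(322,270),z),onz(o['top'],(308.8,188.3),z))
print('collar scene, x=534:');
o1,v=ray(o['scene'],(317.8,176.5));
for y in (82,87,92): print((o1+v*(y-o1[1])/v[1]).round(1))
o1,v=ray(o['scene'],(318.1,188.3));
for y in (82,87,92): print('tip',(o1+v*(y-o1[1])/v[1]).round(1))
gx=cv2.cvtColor(w['frame'],cv2.COLOR_BGR2GRAY)
c=cv2.HoughCircles(cv2.medianBlur(gx[200:330,270:380],5),cv2.HOUGH_GRADIENT,1,50,param1=80,param2=15,minRadius=12,maxRadius=40);print(c+[270,200,0])
```

```text
end [534.62195518  82.14612725 214.01481009] [[322.08632352 271.50275439]] [[308.56427365 188.33321449]]
[534.7  82.7 225. ] [532.   81.4 225. ]
[534.7  82.7 235. ] [529.6  81.3 235. ]
[534.8  82.7 245. ] [527.2  81.2 245. ]
collar scene, x=534:
[533.1  82.  143.2]
[533.7  87.  140.6]
[534.3  92.  138. ]
tip [534.9  82.  100.9]
tip [535.5  87.   98.1]
tip [536.   92.   95.4]
[[[319.5        258.5         33.79999924]
  [317.5        204.5         21.        ]]]
```

Request:
{"name": "carry_out", "arguments": {
  "rows": [
    [[0.02,0.4,0.01,0,0,0,0],[0.02,0.5,0.01,0,0,0,0],[0.02,0.6,0.01,0,0,0,0],[0.02,0.6,0.01,0,0,0,0],[0.02,0.41,0.01,0,0,0,0],[-0.26,0,0.46,0,0,0,0],[-0.26,0,0.46,0,0,0,0],[0,0,0,0,0,0,0],[0,0,0,0,0,0,0]]
  ]
}}

```text
clock: 8.05
eef_pos: [608.9, 101.6, 151.1]
tcp_rot: [-1.929, -1.925, -0.512]
force: [-0.6, -0.6, -1.6]
opening: 14.5
grasp_force: 58.6
```

Run:
```python
from h import *
import pickle
o={c:cam(c) for c in('scene','wrist','top')}
s=sense();print(s['eef_pos'],R.from_rotvec(s['tcp_rot']).as_matrix().round(3))
pickle.dump((o,s),open('w5.pkl','wb'))
a=cv2.resize(o['scene']['frame'][150:220,295:365],None,fx=6,fy=6)
b=cv2.resize(o['top']['frame'][150:220,270:332],None,fx=6,fy=6)
cv2.imwrite('pics/c6.png',np.hstack([a,b]))
for p in ((610,85.3,58),): print(proj(o['scene'],p),proj(o['top'],p))
```

```text
[610.9209105  100.29958408 152.99909053] [[ 0.003  1.     0.003]
 [ 0.867 -0.004  0.499]
 [ 0.499  0.002 -0.867]]
[[340.71684795 198.66662389]] [[306.94664327 175.72753629]]
```

View pics/c6.png

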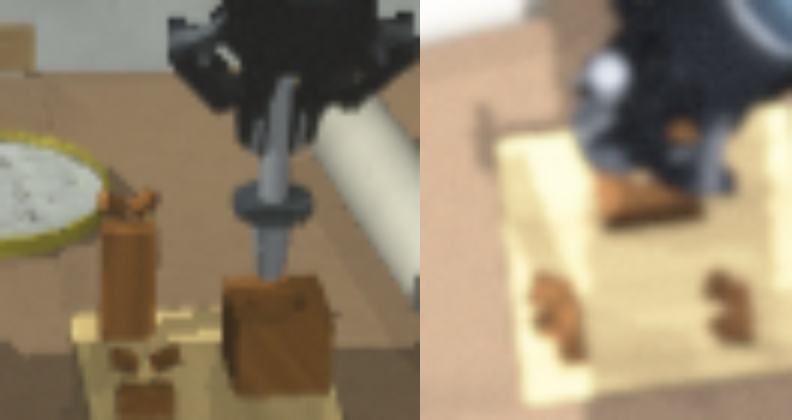

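The scene crop shows the tip just above the block at about (340,196), with the hole's dark mark at about (343,199) to its right. In the top crop the pin's end is at about (301.2,161.9).

Run:
```python
from h import *
import pickle
o,s=pickle.load(open('w5.pkl','rb'));o4,s4=pickle.load(open('w4.pkl','rb'))
sc=o['scene']
def ony(d,p,y):
    a,v=ray(d,p);return (a+v*(y-a[1])/v[1]).round(1)
for y in(80,85,90,95): print('tip',ony(sc,(340,196.2),y),'collar',ony(sc,(340.3,183.6),y))
for z in(205,210): print('end top',onz(o['top'],(301.2,161.9),z))
# block top corners in initial scene & now
d=sc
for n,p in dict(fl=(222,287),fr=(333,291),bl=(241,277),br=(318,277),mark=(290,298)).items(): print(n,onz(d,(p[0]/6+294.6,p[1]/6+149.6),58))
w=o['wrist'];cv2.imwrite('pics/w7.png',w['frame'])
for z in (205,):
  for k in (0,): print(proj(w,(610,90,205)),proj(w,(610,85,205)),proj(w,(610,95,205)))
```

```text
tip [606.4  80.   70.3] collar [605.4  80.  116.4]
tip [607.2  85.   67.5] collar [606.3  85.  113.7]
tip [608.   90.   64.6] collar [607.1  90.  111. ]
tip [608.9  95.   61.8] collar [607.9  95.  108.4]
end top [607.3  94.3 205. ]
end top [605.8  94.1 210. ]
fl [581.4  95.4  58. ]
fr [641.1  86.9  58. ]
bl [593.2 105.7  58. ]
br [635.3 102.8  58. ]
mark [616.6  80.9  58. ]
[[321.49890386 286.42559465]] [[321.54615202 302.05116114]] [[321.45280629 271.15802813]]
```

View pics/w7.png

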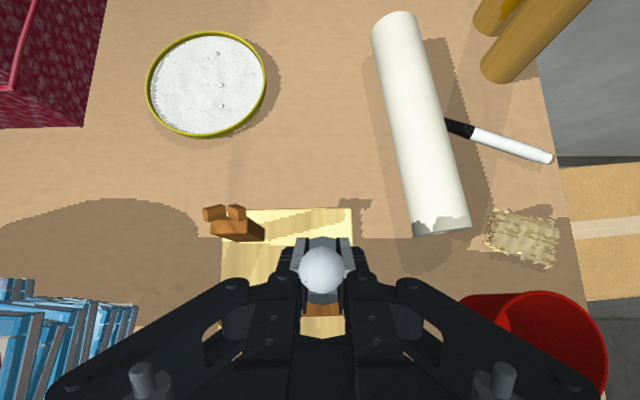

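The wrist picture puts the pin's end at (322,271), and the top camera agrees: the pin stands about 8 mm too far towards +y. I'll correct that and then lower it gently.

Request:
{"name": "carry_out", "arguments": {
  "rows": [
    [[-0.12,0.04,-0.07,0,0,0,0],[-0.11,0.04,-0.06,0,0,0,0],[0,0,0,0,0,0,0],[-0.08,0,0.145,0,0,0,0],[-0.08,0,0.145,0,0,0,0],[-0.08,0,0.145,0,0,0,0],[0,0,0,0,0,0,0]]
  ]
}}

```text
clock: 8.78
eef_pos: [611.6, 91.3, 135.0]
tcp_rot: [-1.932, -1.921, -0.514]
force: [0.6, -0.4, -2.1]
opening: 14.3
grasp_force: 58.6
```

Request:
{"name": "carry_out", "arguments": {
  "rows": [
    [[-0.08,0,0.145,0,0,0,0],[-0.08,0,0.145,0,0,0,0],[-0.08,0,0.145,0,0,0,0],[0,0,0,0,0,0,0]]
  ]
}}

```text
clock: 9.12
eef_pos: [611.9, 91.6, 120.3]
tcp_rot: [-1.933, -1.922, -0.514]
force: [-0.3, -0.1, -1.7]
opening: 14.8
grasp_force: 58.6
```

Run:
```python
from h import *
o={c:cam(c) for c in('scene','top')}
s=sense();print(s['eef_pos'],s['force'],s['ft_torque'])
a=cv2.resize(o['scene']['frame'][150:220,295:365],None,fx=6,fy=6)
b=cv2.resize(o['top']['frame'][150:220,270:332],None,fx=6,fy=6)
cv2.imwrite('pics/c8.png',np.hstack([a,b]))
```

```text
[612.59709155  91.71414485 121.40896705] [ 0.25981964  0.37758299 -0.43152512] [-6.49667563e-01 -1.88276096e-02 -1.35143888e-04]
```

View pics/c8.png

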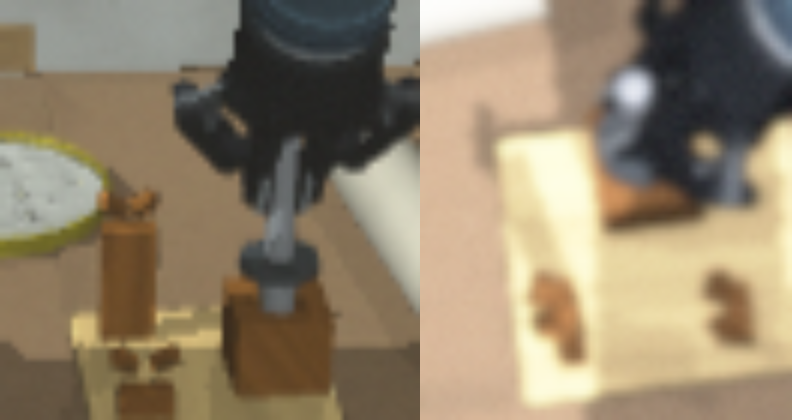

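The shank is in the hole, at about (341,199), and the collar is still about 15 mm above the block. I'll keep lowering it.

Request:
{"name": "carry_out", "arguments": {
  "rows": [
    [[-0.066,0,0.115,0,0,0,0],[-0.066,0,0.115,0,0,0,0],[0,0,0,0,0,0,0]]
  ]
}}

```text
clock: 9.47
eef_pos: [612.3, 91.5, 113.0]
tcp_rot: [-1.933, -1.922, -0.515]
force: [-1.1, -0.2, -2.2]
opening: 14.5
grasp_force: 58.6
```

Request:
{"name": "carry_out", "arguments": {
  "rows": [
    [[-0.05,0,0.087,0,0,0,0],[0,0,0,0,0,0,0]]
  ]
}}

```text
clock: 9.63
eef_pos: [612.6, 91.6, 110.3]
tcp_rot: [-1.933, -1.923, -0.516]
force: [0.0, 0.5, -1.6]
opening: 14.3
grasp_force: 58.6
```

Request:
{"name": "carry_out", "arguments": {
  "rows": [
    [[-0.05,0,0.087,0,0,0,0],[0,0,0,0,0,0,0]]
  ]
}}

```text
clock: 9.8
eef_pos: [612.6, 91.6, 107.4]
tcp_rot: [-1.933, -1.923, -0.516]
force: [-0.2, 0.1, -1.6]
opening: 14.9
grasp_force: 58.6
```

Request:
{"name": "carry_out", "arguments": {
  "rows": [
    [[-0.033,0,0.058,0,0,0,0],[0,0,0,0,0,0,0]]
  ]
}}

```text
clock: 9.97
eef_pos: [612.7, 91.6, 105.5]
tcp_rot: [-1.933, -1.923, -0.516]
force: [0.3, 0.3, -1.4]
opening: 14.8
grasp_force: 58.6
```

Request:
{"name": "carry_out", "arguments": {
  "rows": [
    [[-0.033,0,0.058,0,0,0,0],[0,0,0,0,0,0,0]]
  ]
}}

```text
clock: 10.13
eef_pos: [612.7, 91.6, 103.5]
tcp_rot: [-1.933, -1.923, -0.516]
force: [-0.2, -0.4, -1.5]
opening: 14.6
grasp_force: 58.6
```

Request:
{"name": "carry_out", "arguments": {
  "rows": [
    [[-0.033,0,0.058,0,0,0,0],[0,0,0,0,0,0,0]]
  ]
}}

```text
clock: 10.3
eef_pos: [613.2, 91.6, 102.1]
tcp_rot: [-1.934, -1.923, -0.517]
force: [0.3, 0.2, 0.4]
opening: 14.5
grasp_force: 58.7
```

Run:
```python
from h import *
d=cam('scene');m=trace('scene','pin_mid');print([(r['extent'],r['conf']) for r in m],sense()['force'])
m=m[0]['region']
for r in range(160,205):
    x=np.where(m[r])[0]
    if len(x): print(r,x.min(),x.max(),end='; ')
for z in (58,62,66,104): print(z,proj(d,(611,86,z)))
```

```text
[([336.0, 183.4, 346.9, 204.6], 0.43), ([384.0, 194.7, 412.8, 269.5], 0.17)] [ 0.05764322 -1.12678593  0.54515106]
183 342 343; 184 342 343; 185 342 343; 186 342 343; 187 341 343; 188 341 343; 189 341 343; 190 341 343; 191 341 343; 192 340 343; 193 340 343; 194 339 343; 195 338 344; 196 337 345; 197 336 346; 198 336 346; 199 336 346; 200 337 346; 201 338 345; 202 341 343; 58 [[340.99082545 198.54973431]]
62 [[341.04274259 197.47967763]]
66 [[341.09477703 196.4070197 ]]
104 [[341.59502187 186.08539571]]
```

Request:
{"name": "carry_out", "arguments": {
  "rows": [
    [[0,0,0,0,0,0,0.2],[0,0,0,0,0,0,0.5],[0,0,0,0,0,0,0.5],[0,0,0,0,0,0,0.5],[0,0,0,0,0,0,0.5],[0,0,-0.3,0,0,0,0.5],[0,0,-0.6,0,0,0,0.5],[0,0,-0.9,0,0,0,0.5],[0,0,-1,0,0,0,0.5],[0,0,-1,0,0,0,0.5]]
  ]
}}

```text
clock: 11.23
eef_pos: [612.1, 34.3, 202.0]
tcp_rot: [-1.933, -1.923, -0.516]
force: [-0.2, -0.3, -0.3]
opening: 42.7
grasp_force: 0.0
```

Request:
{"name": "carry_out", "arguments": {
  "rows": [
    [[0,0,-0.3,0,-0.0333,0,0.5],[0,0,-0.3,0,-0.0333,0,0.5],[0,0,-0.3,0,-0.0333,0,0.5],[0,0,-0.3,0,-0.0333,0,0.5],[0,0,0,0,-0.033,0,0.6],[0,0,0,0,0,0,0.6],[0,0,0,0,0,0,0.6]]
  ]
}}

```text
clock: 11.82
eef_pos: [612.2, 25.1, 234.9]
tcp_rot: [-2.22, -2.22, -0.004]
force: [-0.4, -1.1, -0.8]
opening: 51.1
grasp_force: 0.0
```

Run:
```python
from h import *
import pickle
w=cam('wrist');m=trace('wrist','pin_mid')
o={'wrist':w};print([(r['extent'],r['conf']) for r in m])
m=m[0]['region']
for r in range(0,400,4):
    x=np.where(m[r])[0]
    if len(x): print(r,x.min(),x.max(),end='; ')
o['scene']=cam('scene');ms=trace('scene','pin_mid');print([(r['extent'],r['conf']) for r in ms])
o['top']=cam('top');mt=trace('top','pin_mid');print([(r['extent'],r['conf']) for r in mt]);print([(r['extent'],r['conf']) for r in trace('top','foot')])
s=sense();print(s['eef_pos'],s['joint_pos'].round(3),R.from_rotvec(s['tcp_rot']).as_matrix().round(3))
pickle.dump((o,s),open('w9.pkl','wb'))
for d in('wrist','scene','top'): print(d,[proj(o[d],(611,86,z)).round(1) for z in(158,66,58)])
```

```text
[([304.8, 106.6, 346.4, 150.8], 0.75)]
108 315 332; 112 309 337; 116 307 340; 120 304 343; 124 303 344; 128 303 344; 132 303 343; 136 303 342; 140 306 340; 144 309 337; 148 316 331; [([337.9, 173.4, 344.1, 204.1], 0.5)]
[([300.5, 162.0, 313.7, 180.2], 0.58)]
[([282.8, 165.8, 334.7, 214.1], 0.46)]
[612.30859238  19.69822196 233.21921799] [ 0.329  0.371 -0.53   1.674  0.201  1.153 -0.263] [[ 0.009  1.    -0.002]
 [ 1.    -0.009  0.001]
 [ 0.001 -0.002 -1.   ]]
wrist [array([[320.1, 132.4]]), array([[320.7, 128.1]]), array([[320.7, 127.8]])]
scene [array([[342.3, 171. ]]), array([[341.1, 196.4]]), array([[341. , 198.5]])]
top [array([[305.1, 165.5]]), array([[306.6, 174.7]]), array([[306.7, 175.4]])]
```

Run:
```python
from h import *
import pickle
o,s=pickle.load(open('w9.pkl','rb'));w=o['wrist']
g=cv2.cvtColor(w['frame'],cv2.COLOR_BGR2GRAY)
a=cv2.resize(g[90:170,280:370],None,fx=4,fy=4,interpolation=cv2.INTER_CUBIC)
for lo,hi in((8,14),(17,24)):
    c=cv2.HoughCircles(a,cv2.HOUGH_GRADIENT,1,200,param1=60,param2=12,minRadius=lo*4,maxRadius=hi*4)
    print([((q[0]/4+280-.4).round(1),(q[1]/4+90-.4).round(1),q[2]/4) for q in c[0]])
np.set_printoptions(linewidth=250)
print(g[100:160:3,298:352:3])
zt=233.5
d=dict(w);d['extrinsics']=w['hand_eye']
def ontool(p,h): return onz(d,p,h)  # z in tool frame
for p in((323.5,128.5),(321,131)): print(p,'end',ontool(p,zt-158),'collar',ontool(p,zt-66))
```

```text
[(np.float32(323.0), np.float32(133.0), np.float32(10.2))]
[(np.float32(322.7), np.float32(124.0), np.float32(19.225))]
[[218 217 213 210 217 228 227 227 232 229 230 229 225 229 229 232 192 150]
 [219 220 215 213 219 229 227 228 232 228 230 228 224 225 225 227 179 148]
 [135 137 135 130 133 129 128 127 126 128 126 114 121 121 120 113 126 150]
 [121 124 123 121 130 116  97  90  90  92  97 102 123 125 122 115 126 149]
 [123 124 122 122 107  92  91  91  91  92  91  91  94 117 122 115 127 151]
 [121 124 123  97  93  94  90  91  90  89  92  92  93  89 118 113 126 152]
 [122 123 118  91  92  94  90  89  89  90  91  92  93  90  94 115 125 150]
 [130 122  88  90  93  92  91  90  97  91  91  92  91  90  91 106 127 152]
 [137 125  88  91  92  92  92 135 155 155 135  91  92  89  90  98 127 152]
 [148 119  89  89  92  91 138 168 176 179 173 142  90  89  91  89 128 151]
 [152 115  90  89  92 107 156 176 193 190 182 171  96  89  92  89 127 153]
 [163 113  90  88  90 120 158 177 188 186 183 173 122  87  90  98 126 153]
 [168 111  85  90  90 107 155 173 183 184 180 169 103  88  90 103 125 154]
 [183 119 104  89  89  87 144 162 173 175 171 155  88  87  89 111 124 152]
 [184 116 111  93  88  83  97 144 155 157 149  99  88  86 109 111 126 150]
 [189 118 113 118  90  82  81  84  97  96  90  88  88 106 120 110 127 153]
 [191 119 119 119 120 103  83  79  81  86  88  95 112 124 120 111 127 151]
 [194 117 120 130 117 113 108 108 108 108 111 114 124 123 118 108 126 151]
 [244 140 150 159 158 161 193 192 198 205 216 212 208 230 232 240 166 149]
 [246 247 247 244 244 245 250 248 250 249 250 248 247 248 250 252 202 150]]
(323.5, 128.5) end [63.4  1.2 75.5] collar [ 60.1   1.6 167.5]
(321, 131) end [61.7 -0.6 75.5] collar [ 57.5  -1.  167.5]
```

Request:
{"name": "carry_out", "arguments": {
  "rows": [
    [[0.5,0.01,0,0,0,0,0.6],[0.55,0.01,0,0,0,0,0.6],[0.55,0.01,0,0,0,0,0.6],[0.41,0.01,0,0,0,0,0.6],[0,0,0.6,0,0,0,0.6],[0,0,0,0,0,0,0.6],[0,0,0,0,0,0,0.6]]
  ]
}}

```text
clock: 12.75
eef_pos: [613.1, 81.2, 214.7]
tcp_rot: [-2.227, -2.213, 0.005]
force: [-0.5, 0.3, 0.1]
opening: 51.2
grasp_force: 0.0
```

Run:
```python
from h import *
w=cam('wrist');s=sense();print(s['eef_pos'])
g=cv2.cvtColor(w['frame'],cv2.COLOR_BGR2GRAY)
d=dict(w);d['extrinsics']=w['hand_eye']
zt=215.5
p=proj(d,(0,0,zt-158))[0];print('expect end',p)
x,y=p.astype(int);x0,y0=x-40,y-40
a=cv2.resize(g[y0:y+40,x0:x+40],None,fx=4,fy=4,interpolation=cv2.INTER_CUBIC)
c=cv2.HoughCircles(a,cv2.HOUGH_GRADIENT,1,60,param1=60,param2=12,minRadius=36,maxRadius=64)
for q in c[0][:3]:
    q=(q[0]/4+x0-.4,q[1]/4+y0-.4,q[2]/4);print(np.round(q,1),onz(d,q[:2],zt-158))
np.set_printoptions(linewidth=250);print(x0,y0);print(g[y0:y+40:4,x0:x+40:4])
```

```text
[613.81697194  80.97993208 215.56805377]
expect end [321.88778093 220.26452809]
[322.7 212.7  10.7] [ 5.7  0.6 57.5]
281 180
[[205 205 207 187 161 107  78  80  81  78  93  95  79  80  77  78 102 137 136 134]
 [204 208 203 186 168  98  78  80  80  84  96  96  92  79  78  78  97 136 137 136]
 [202 206 206 186 173 100  78  80  76  87  96  98  91  78  77  79 102 135 136 134]
 [201 208 207 186 178  98  76  81  76  90  98  98  91  79  79  79  99 138 135 189]
 [202 206 205 185 183 104  91  79  73  93  98  98  92  78  78  96  99 135 136 187]
 [200 207 229 239 243 105 103  80  72  92  99  98  94  78  95 104  98 133 133 186]
 [200 207 243 238 242 103 111 105  90 102 133 134  98 101 110 103  97 137 135 183]
 [203 226 242 239 240 137 152 156 100 142 155 158 152 158 239 247 247 135 135 187]
 [242 245 245 239 239 238 236 230 119 152 169 166 159 163 241 247 249 133 134 187]
 [242 245 245 241 238 238 237 230 155 151 162 166 158 206 245 246 249 132 132 183]
 [242 245 245 240 239 238 238 231 237 131 151 154 145 241 245 247 249 132 132 185]
 [242 244 245 244 243 238 238 230 241 244 246 248 247 244 245 246 249 132 132 186]
 [242 245 245 245 239 238 238 231 242 243 244 247 246 244 245 246 248 152 180 185]
 [243 246 246 245 239 237 236 232 230 229 227 231 224 219 211 211 206 182 181 185]
 [219 219 220 231 227 205 185 229 229 222 221 183 185 183 185 183 184 184 184 184]
 [214 217 219 220 226 214 213 227 233 225 221 184 184 185 184 184 183 184 181 180]
 [222 220 224 217 229 211 231 223 220 219 220 203 186 185 182 183 184 183 182 184]
 [219 220 223 227 226 219 210 216 214 213 216 221 184 182 185 184 178 181 181 181]
 [219 222 230 206 220 213 216 220 197 214 213 217 183 183 186 183 180 181 183 183]
 [224 227 223 190 219 215 219 221 216 215 220 219 197 183 183 182 183 182 184 182]]
```

Request:
{"name": "carry_out", "arguments": {
  "rows": [
    [[0.17,0.02,0.3,0,0,0,0.6],[0,0,0.6,0,0,0,0.6],[0,0,0.7,0,0,0,0.6],[0,0,0.7,0,0,0,0.6],[0,0,0.7,0,0,0,0.6],[0,0,0.67,0,0,0,0.6],[0,0,0,0,0,0,0.6],[0,0,0,0,0,0,0.3],[0,0,0,0,0,0,0],[0,0,0,0,0,0,0]]
  ],
  "force": 90
}}

```text
clock: 13.63
eef_pos: [615.9, 87.8, 108.0]
tcp_rot: [2.227, 2.214, 0.004]
force: [-4.8, -0.8, 1.2]
opening: 15.4
grasp_force: 21.7
```

Request:
{"name": "carry_out", "arguments": {
  "rows": [
    [[0,0,0,0,0,0,0],[0,0,0,0,0,0,0],[0,0,0,0,0,0,0],[0,0,0,0,0,0,0]]
  ]
}}

```text
clock: 13.97
eef_pos: [615.0, 87.6, 107.6]
tcp_rot: [2.227, 2.215, 0.001]
force: [-3.4, -0.9, 5.8]
opening: 13.9
grasp_force: 87.2
```

Request:
{"name": "carry_out", "arguments": {
  "rows": [
    [[0,0,-0.3,0,0,0,0],[0,0,-0.7,0,0,0,0],[0,0,-0.9,0,0,0,0],[0,0,-0.9,0,0,0,0],[-0.4,-0.17,-0.4,0,0,0,0],[-0.8,-0.35,0,0,0,0,0],[-0.9,-0.4,0,0,0,0,0],[-0.9,-0.4,0,0,0,0,0],[-0.9,-0.4,0,0,0,0,0],[-0.9,-0.4,0,0,0,0,0]]
  ]
}}

```text
clock: 14.8
eef_pos: [550.2, -57.5, 202.5]
tcp_rot: [2.226, 2.215, 0.002]
force: [-0.3, -0.7, -1.2]
opening: 14.2
grasp_force: 87.4
```

Request:
{"name": "carry_out", "arguments": {
  "rows": [
    [[-0.8,-0.4,0,0,0,0,0],[-0.6,-0.25,0,0,0,0,0],[-0.37,-0.1,0,0,0,0,0],[0,0,0,0,0,0,0],[0,0,0,0,0,0,0],[0,0,0,0,0,0,0]]
  ]
}}

```text
clock: 15.3
eef_pos: [528.6, -107.1, 202.3]
tcp_rot: [-2.225, -2.218, -0.004]
force: [0.4, 0.9, -1.9]
opening: 14.0
grasp_force: 87.4
```

```bash
cat > foot.py <<'E'
from h import *
import pickle
o={}
w=cam('wrist');s=sense();print('tcp',s['eef_pos'],s['force'],s['joint_pos'].round(2),s['opening'])
M=R.from_rotvec(s['tcp_rot']).as_matrix();print('zaxis',M[:,2].round(4),'x',M[:,0].round(3))
d=dict(w);d['extrinsics']=w['hand_eye'];zt=s['eef_pos'][2]
h=cv2.cvtColor(w['frame'],cv2.COLOR_BGR2HSV)
def big(m,ok=lambda c:True):
    n,l,st,c=cv2.connectedComponentsWithStats(m.astype(np.uint8));k=1+np.argmax(st[1:,4]);return l==k,st[k],c[k]
g,st,c=big(((h[...,0]>65)&(h[...,0]<95)&(h[...,1]>90)));print('green',st,c)
x,y,ww,hh=st[:4]
br=((h[...,0]>12)&(h[...,0]<35)&(h[...,1]>90));m=np.zeros_like(br);m[y:y+hh,x:x+ww]=br[y:y+hh,x:x+ww]
ys,xs=np.where(m);print('brass',len(xs),xs.min() if len(xs) else 0,xs.max() if len(xs) else 0,ys.min() if len(ys) else 0,ys.max() if len(ys) else 0)
if len(xs):
    p=((xs.min()+xs.max())/2,(ys.min()+ys.max())/2);print(p,'tool',onz(d,p,zt-50),'world',onz(w,p,50))
print('expected socket px if tool offset 0',proj(d,(0,0,zt-50)))
pickle.dump(w,open('wf.pkl','wb'))
E
python3 foot.py
python3 - <<'E'
from h import *
for c in('top','scene'):
    cam(c)
    for q in('pin_mid','foot'): print(c,q,[(r['extent'],r['conf']) for r in spot_in(c,q)])
E
```

```text
tcp [ 528.57295544 -106.73318685  202.22074985] [ 0.69598659  0.04594779 -1.23683556] [ 0.56  0.25 -0.49  1.88  0.14  1.04  0.01] 14.018533879395967
zaxis [ 0.0013  0.0016 -1.    ] x [0.002 1.    0.002]
green [288 186  72  61 932] [330.15343348 205.39377682]
brass 337 288 359 186 246
(np.float64(323.5), np.float64(216.0)) tool [-30.3   1.5 152.2] world [ 530.3 -137.1   50. ]
expected socket px if tool offset 0 [[322.05157332 188.53448693]]
top pin_mid []
top foot [([407.9, 268.3, 434.0, 297.5], 0.93), ([384.7, 224.9, 412.3, 250.6], 0.78), ([375.3, 189.1, 407.1, 214.4], 0.6)]
scene pin_mid [([314.9, 171.9, 331.2, 217.7], 0.6)]
scene foot [([218.1, 251.2, 248.2, 287.1], 0.94), ([262.3, 241.8, 296.3, 272.9], 0.9), ([310.1, 234.5, 335.7, 269.2], 0.83)]
```

Request:
{"name": "carry_out", "arguments": {
  "rows": [
    [[-0.6,0,0,0,0,0,0],[-0.9,0,0,0,0,0,0],[-0.9,0,0,0,0,0,0],[-0.6,0,0,0,0,0,0],[0,0,0,0,0,0,0],[0,0,0,0,0,0,0]]
  ]
}}

```text
clock: 16.15
eef_pos: [526.7, -200.7, 201.7]
tcp_rot: [-2.231, -2.211, -0.0]
force: [-0.1, -0.0, -1.5]
opening: 14.0
grasp_force: 87.4
```

```bash
python3 foot.py
python3 - <<'E'
import pickle,cv2,numpy as np
w=pickle.load(open('wf.pkl','rb'));f=w['frame'];h=cv2.cvtColor(f,cv2.COLOR_BGR2HSV)
np.set_printoptions(linewidth=250)
print(h[60:190:5,270:380:5,0])
E
```

```text
tcp [ 527.05620813 -198.75796178  201.71568019] [ 0.45401263  0.83469308 -1.11495655] [ 0.66  0.29 -0.44  1.83  0.14  1.05  0.17] 13.862690000300148
zaxis [-1.0e-04  1.4e-03 -1.0e+00] x [0.006 1.    0.001]
green [ 286  100   79   80 3845] [324.75448635 139.50975293]
brass 1111 286 364 100 179
(np.float64(325.0), np.float64(139.5)) tool [ 50.1   3.  151.7] world [ 530.1 -150.6   50. ]
expected socket px if tool offset 0 [[322.04746505 188.6533508 ]]
[[ 18  18  19  18  19  18  18  18  19  19  19  21  21  21  20  22  20  20  21  20  19  22]
 [ 16  17  16  17  16  16  17  16  19  19  19  24  20  18  20  21  21  20  19  19  19  19]
 [ 18  18  19  19  19  20  19  19  18  19  20  21  22  45  78  23  21  21  21  20  20  21]
 [ 20  19  19  20  19  20  20  19  19  18  19  19  70  75  85  27  21  19  21  21  21  24]
 [ 20  19  20  20  20  19  19  19  19  19  19  19  60  60  86  19  21  21  21  21  21  21]
 [ 20  20  20  19  19  19  20  19  19  20  19  19  22  60  34  20  19  20  20  20  21  22]
 [ 20  20  20  19  20  20  20  20  19  19  19  19  21  21  21  21  19  23  20  19  20  22]
 [ 15  20 
[... 1019 characters left out ...]
6  76  92  24 100  22 102  20  81  75  75  75  76  14  19  15]
 [ 16  16  16  16  77  75  76  75  75  86  99  21 101  87  75  76  75  75  76  16  16  16]
 [ 16  16  16  19  18  76  75  75  76  75  76  76  76  75  75  75  75  76  18  16  16  16]
 [ 16  21  20  19  18  69  75  75  75  75  75  75  75  76  75  75  75  65  18  18  17  17]
 [ 19  21  20  19  19  18  74  75  75  76  76  75  75  76  76  76  64  17  17  18  17  18]
 [ 19  21  21  19  18  18  19  20  76  76  76  76  75  76  77  20  17  18  17  17  17  18]
 [ 19  21  21  19  19  19  19  18  18  17  21  29  20  16  16  18  17  17  18  18  17  17]
 [ 19  20  21  19  19  19  19  18  18  18  18  18  18  17  16  17  17  18  17  17  17  18]]
```

Run:
```python
from h import *
w=pickle=__import__('pickle').load(open('wf.pkl','rb'))
d=dict(w);d['extrinsics']=w['hand_eye']
for z in(-50,42,46,50,90): print(z,proj(d,(0,0,z)))
g=cv2.cvtColor(w['frame'],cv2.COLOR_BGR2GRAY)
np.set_printoptions(linewidth=300);print(g[180:310:4,285:362:3])
```

```text
-50 [[321.34897038 324.96393814]]
42 [[321.84394901 228.35204815]]
46 [[321.85525596 226.14609718]]
50 [[321.86612361 224.02589168]]
90 [[321.95534909 206.62013142]]
[[204 205 205 204 201 200 198 198 198 198 194 180 173 170 164 181 191 184 180 177 186 188 188 188 188 191]
 [205 203 205 204 204 200 199 198 197 198 198 198 198 198 197 197 195 185 178 178 190 190 189 191 190 191]
 [214 203 203 201 202 201 201 201 199 200 197 196 195 198 198 196 192 182 182 189 190 189 190 190 188 188]
 [215 215 209 201 200 202 200 198 196 196 195 194 195 195 194 195 194 184 189 188 189 189 188 188 187 188]
 [216 214 213 211 202 203 200 197 197 197 199 200 199 198 195 194 204 194 190 189 188 188 189 188 189 190]
 [213 211 209 208 211 212 211 189 101  57  51  59  72  54  49  60 124 195 187 188 191 188 188 187 186 187]
 [212 211 212 209 210 201  84 105 126 121 123 121 123 123 126 123 122  72  80 187 184 188 188 189 189 188]
 [211 210 209 212  93 110 126 127 125 120 122 122 123 121 126 122 122 123 125  84 151 189 188 188 186 186]
 [209 209 211 132 127 126 124 126 125 121 122 123 121 121 125 121 123 123 126 
[... 1897 characters left out ...]
 117 113 111 107 105  90  39  43  28  32  33  32  33  36]
 [ 34  35  34  32  35  30  53  88 101 109 112 114 115 114 111 109 107  98  61  41  25  34  33  34  35  33]
 [ 34  34  34  33  33  32  53 101 103 107 114 115 117 114 112 108 106  98  89  38  29  32  34  33  34  33]
 [ 32  32  34  30  34  34  60  99 104 109 113 115 116 115 112 108 107  91  90  41  30  32  32  34  34  33]
 [ 30  30  30  31  33  37  64 101 105 110 112 114 115 114 112 109 103  94  89  60  29  27  32  32  29  31]
 [ 32  33  34  36  30  36  68 101 105 110 114 112 109 112 109 110 107  92  90  73  31  25  34  34  35  33]
 [ 34  34  32  34  28  36  98 100 104 116 135 152 156 159 156 142 115  90  90  81  32  24  31  33  33  33]]
```

Request:
{"name": "carry_out", "arguments": {
  "rows": [
    [[0.55,0.04,0,0,0,0,0],[0.65,0.03,0,0,0,0,0],[0.54,0.03,0,0,0,0,0],[0,0,0.4,0,0,0,0],[0,0,0.6,0,0,0,0],[0,0,0.6,0,0,0,0],[0,0,0.3,0,0,0,0],[0,0,0,0,0,0,0],[0,0,0,0,0,0,0]]
  ]
}}

```text
clock: 16.95
eef_pos: [529.9, -146.5, 144.3]
tcp_rot: [-2.225, -2.215, 0.0]
force: [-0.3, -0.5, -1.8]
opening: 14.0
grasp_force: 87.3
```

Run:
```python
from h import *
s=sense();print(s['eef_pos'],s['force'],s['ft_torque'])
for c in('scene','top'):
    d=cam(c);h=cv2.cvtColor(d['frame'],cv2.COLOR_BGR2HSV)
    m=(h[...,0]>65)&(h[...,0]<95)&(h[...,1]>90)
    n,l,st,ce=cv2.connectedComponentsWithStats(m.astype(np.uint8));k=1+np.argmax(st[1:,4]);print(c,st[k])
    if c=='scene':
        for q in trace(c,'pin_mid'):
            r=q['region'];print(q['conf'],[(y,np.where(r[y])[0].min(),np.where(r[y])[0].max()) for y in np.where(r.any(1))[0]])
        for y in(-155,-150,-145): print(y,proj(d,(529,y,54)),proj(d,(529,y,50)))
        x,y,w,hh=st[k][:4];g=cv2.cvtColor(d['frame'],cv2.COLOR_BGR2GRAY)
        np.set_printoptions(linewidth=250);print(x,y);print(g[y-30:y+16,x-2:x+w+2])
```

```text
[ 529.87812757 -146.48910412  144.29026849] [-0.32723571 -0.53866974 -1.83972861] [ 0.0101568  -0.00846577  0.0416667 ]
scene [310 238  28  25 451]
0.84 [(np.int64(198), np.int64(325), np.int64(326)), (np.int64(199), np.int64(323), np.int64(328)), (np.int64(200), np.int64(323), np.int64(328)), (np.int64(201), np.int64(323), np.int64(329)), (np.int64(202), np.int64(323), np.int64(329)), (np.int64(203), np.int64(323), np.int64(328)), (np.int64(204), np.int64(323), np.int64(328)), (np.int64(205), np.int64(323), np.int64(328)), (np.int64(206), np.int64(323), np.int64(328)), (np.int64(207), np.int64(323), np.int64(327)), (np.int64(208), np.int64(323), np.int64(327)), (np.int64(209), np.int64(323), np.int64(327)), (np.int64(210), np.int64(323), np.int64(327)), (np.int64(211), np.int64(323), np.int64(327)), (np.int64(212), np.int64(323), np.int64(327)), (np.int64(213), np.int64(323), np.int64(327)), (np.int64(214), np.int64(323), np.int64(327)), (np.int64(215), np.int64(323), np.int64(327)), (np.int64(216), np.int64(323), np.int64(327)), (np.int64(217), np.int64(323), np.int64(327)), (np.in
[... 936 characters left out ...]
p.int64(238), np.int64(321), np.int64(326)), (np.int64(239), np.int64(321), np.int64(326)), (np.int64(240), np.int64(321), np.int64(326)), (np.int64(241), np.int64(321), np.int64(325)), (np.int64(242), np.int64(321), np.int64(325)), (np.int64(243), np.int64(322), np.int64(324))]
-155 [[324.34150761 242.92881855]] [[324.30492667 244.09498418]]
-150 [[324.14071159 241.92171472]] [[324.10452759 243.08576485]]
-145 [[323.94113103 240.92071105]] [[323.90533974 242.08264893]]
310 238
[[129 130 114 ...  73  72  73]
 [123 128 116 ...  74  74  73]
 [112 117 115 ...  76  75  75]
 ...
 [123 128  81 ...  61 164 178]
 [ 91 119  79 ...  62 163 171]
 [ 91  89  73 ...  61 165 172]]
top [378 185  22  26 236]
```

Request:
{"name": "carry_out", "arguments": {
  "rows": [
    [[0,0,0.2,0,0,0,0],[0,0,0.2,0,0,0,0],[0,0,0.2,0,0,0,0],[0,0,0,0,0,0,0]]
  ]
}}

```text
clock: 17.43
eef_pos: [529.8, -147.8, 125.8]
tcp_rot: [-2.228, -2.215, 0.001]
force: [0.2, -0.6, -1.7]
opening: 14.0
grasp_force: 87.3
```

Request:
{"name": "carry_out", "arguments": {
  "rows": [
    [[0,0,0.15,0,0,0,0],[0,0,0.15,0,0,0,0],[0,0,0,0,0,0,0]]
  ]
}}

```text
clock: 17.68
eef_pos: [530.0, -147.6, 117.1]
tcp_rot: [-2.228, -2.214, 0.001]
force: [0.5, -1.5, -1.2]
opening: 13.8
grasp_force: 87.3
```

Request:
{"name": "carry_out", "arguments": {
  "rows": [
    [[0,0,0.1,0,0,0,0],[0,0,0.1,0,0,0,0],[0,0,0,0,0,0,0]]
  ]
}}

```text
clock: 17.93
eef_pos: [530.1, -147.3, 111.4]
tcp_rot: [-2.227, -2.215, 0.0]
force: [1.1, -1.2, -1.7]
opening: 14.0
grasp_force: 87.3
```

Request:
{"name": "carry_out", "arguments": {
  "rows": [
    [[0,0,0.07,0,0,0,0],[0,0,0,0,0,0,0]]
  ]
}}

```text
clock: 18.1
eef_pos: [530.1, -147.0, 109.5]
tcp_rot: [-2.227, -2.215, -0.0]
force: [0.0, -0.8, -1.4]
opening: 14.0
grasp_force: 87.3
```

Request:
{"name": "carry_out", "arguments": {
  "rows": [
    [[0,0,0.1,0,0,0,0],[0,0,0,0,0,0,0]]
  ]
}}

```text
clock: 18.27
eef_pos: [530.1, -147.0, 106.5]
tcp_rot: [-2.227, -2.215, 0.0]
force: [-0.4, -1.1, -0.3]
opening: 14.0
grasp_force: 87.4
```

Request:
{"name": "carry_out", "arguments": {
  "rows": [
    [[0,0,0.07,0,0,0,0],[0,0,0,0,0,0,0]]
  ]
}}

```text
clock: 18.43
eef_pos: [530.3, -147.0, 104.8]
tcp_rot: [-2.227, -2.215, 0.0]
force: [-1.1, -1.9, 2.7]
opening: 14.2
grasp_force: 87.6
```

Request:
{"name": "carry_out", "arguments": {
  "rows": [
    [[0,0,0.05,0,0,0,0],[0,0,0,0,0,0,0]]
  ]
}}

```text
clock: 18.6
eef_pos: [530.4, -147.1, 103.7]
tcp_rot: [-2.227, -2.215, 0.0]
force: [-1.6, -2.5, 3.8]
opening: 14.0
grasp_force: 87.9
```

Request:
{"name": "carry_out", "arguments": {
  "rows": [
    [[0,0,0.07,0,0,0,0],[0,0,0,0,0,0,0]]
  ]
}}

```text
clock: 18.77
eef_pos: [530.5, -147.1, 102.0]
tcp_rot: [-2.228, -2.215, 0.0]
force: [-3.2, -1.4, 6.2]
opening: 14.2
grasp_force: 88.2
```

Request:
{"name": "carry_out", "arguments": {
  "rows": [
    [[0,0,0.05,0,0,0,0],[0,0,0,0,0,0,0]]
  ]
}}

```text
clock: 18.93
eef_pos: [530.5, -147.1, 100.9]
tcp_rot: [2.228, 2.215, -0.001]
force: [-4.1, -1.6, 7.8]
opening: 14.3
grasp_force: 88.5
```

Request:
{"name": "carry_out", "arguments": {
  "rows": [
    [[0,0,0.04,0,0,0,0],[0,0,0,0,0,0,0]]
  ]
}}

```text
clock: 19.1
eef_pos: [530.6, -147.1, 100.1]
tcp_rot: [2.228, 2.215, -0.001]
force: [-4.3, -1.0, 10.3]
opening: 13.8
grasp_force: 88.7
```

Request:
{"name": "carry_out", "arguments": {
  "rows": [
    [[0,-0.02,0.04,0,0,0,0],[0,0,0,0,0,0,0]]
  ],
  "force": 115
}}

```text
clock: 19.27
eef_pos: [530.5, -147.2, 99.6]
tcp_rot: [2.227, 2.214, -0.0]
force: [-5.7, -0.8, 14.2]
opening: 13.4
grasp_force: 111.4
```

Request:
{"name": "carry_out", "arguments": {
  "rows": [
    [[0,-0.01,0.04,0,0,0,0],[0,0,0,0,0,0,0]]
  ]
}}

```text
clock: 19.43
eef_pos: [530.6, -147.2, 99.5]
tcp_rot: [2.227, 2.214, -0.0]
force: [-7.5, -0.2, 19.1]
opening: 13.5
grasp_force: 112.1
```

Request:
{"name": "carry_out", "arguments": {
  "rows": [
    [[0,0,0.04,0,0,0,0],[0,0,0,0,0,0,0]]
  ]
}}

```text
clock: 19.6
eef_pos: [530.7, -147.2, 99.5]
tcp_rot: [2.227, 2.214, -0.001]
force: [-9.1, -0.5, 25.5]
opening: 13.6
grasp_force: 113.0
```

Request:
{"name": "carry_out", "arguments": {
  "rows": [
    [[0,0,-0.05,0,0,0,0],[0,0,-0.1,0,0,0,0],[0,0,-0.2,0,0,0,0],[0,0,-0.4,0,0,0,0],[0,0,-0.4,0,0,0,0],[0,0,0,0,0,0,0],[0,0,0,0,0,0,0]]
  ]
}}

```text
clock: 20.18
eef_pos: [530.5, -146.9, 130.4]
tcp_rot: [2.226, 2.214, 0.003]
force: [0.5, 0.5, -3.7]
opening: 13.6
grasp_force: 111.8
```

Run:
```python
from h import *
s=sense();print(s['eef_pos'],s['force'],s['ft_torque'])
d=cam('scene');h=cv2.cvtColor(d['frame'],cv2.COLOR_BGR2HSV)
m=(h[...,0]>65)&(h[...,0]<95)&(h[...,1]>90)
n,l,st,ce=cv2.connectedComponentsWithStats(m.astype(np.uint8));k=1+np.argmax(st[1:,4]);print(st[k],ce[k])
r=l==k;print([(y,np.where(r[y])[0].min(),np.where(r[y])[0].max()) for y in np.where(r.any(1))[0][::3]])
```

```text
[ 530.5409836  -146.92934899  130.40671308] [ 0.45613227  0.51612227 -3.74387497] [-0.02440287  0.01431266  0.02985501]
[310 228  28  25 421] [322.71021378 242.05225653]
[(np.int64(228), np.int64(318), np.int64(328)), (np.int64(231), np.int64(312), np.int64(334)), (np.int64(234), np.int64(311), np.int64(337)), (np.int64(237), np.int64(310), np.int64(337)), (np.int64(240), np.int64(311), np.int64(336)), (np.int64(243), np.int64(310), np.int64(334)), (np.int64(246), np.int64(310), np.int64(335)), (np.int64(249), np.int64(312), np.int64(334)), (np.int64(252), np.int64(318), np.int64(330))]
```

Request:
{"name": "carry_out", "arguments": {
  "rows": [
    [[0,0,-0.3,0,0,0,0],[0,0,-0.6,0,0,0,0],[0,0,-0.8,0,0,0,0],[0,0,-0.8,0,0,0,0],[0,0,-0.8,0,0,0,0],[0,0,-0.8,0,0,0,0],[0.2,-0.03,-0.6,0,0,0,0],[0.4,-0.06,-0.4,0,0,0,0],[0.6,-0.08,-0.2,0,0,0,0],[0.8,-0.1,0,0,0,0,0]]
  ]
}}

```text
clock: 21.07
eef_pos: [522.1, -87.7, 290.0]
tcp_rot: [2.229, 2.21, 0.002]
force: [0.3, 0.2, -4.0]
opening: 13.4
grasp_force: 111.9
```

Request:
{"name": "carry_out", "arguments": {
  "rows": [
    [[0.9,-0.12,0,0,0,0,0],[0.9,-0.12,0,0,0,0,0],[0.9,-0.12,0,0,0,0,0],[0.9,-0.12,0,0,0,0,0],[0.9,-0.12,0,0,0,0,0],[0.9,-0.12,0,0,0,0,0],[0.9,-0.12,0,0,0,0,0],[0.9,-0.12,0,0,0,0,0],[0.7,-0.1,0,0,0,0,0],[0.4,-0.05,0,0,0,0,0]]
  ]
}}

```text
clock: 21.9
eef_pos: [487.0, 167.1, 288.0]
tcp_rot: [-2.218, -2.22, -0.0]
force: [-0.3, 0.3, -4.3]
opening: 13.5
grasp_force: 111.9
```

Run:
```python
from h import *
import pickle
s=sense();print(s['eef_pos'],s['force'],s['joint_pos'].round(2))
def fit(d,box,thr=100):
    x0,y0,x1,y1=box;h=cv2.cvtColor(d['frame'][y0:y1,x0:x1],cv2.COLOR_BGR2HSV)
    m=((h[...,0]>22)&(h[...,0]<38)&(h[...,1]>thr)).astype(np.uint8)
    n,l,st,c=cv2.connectedComponentsWithStats(m,connectivity=8);k=1+np.argmax(st[1:,4])
    pts=np.argwhere(l==k)[:,::-1]+[x0,y0];hull=cv2.convexHull(pts.astype(np.float32));e=cv2.fitEllipse(hull);return e,st[k]
o,s5=pickle.load(open('w5.pkl','rb'))
for n,b in(('wrist',(120,10,300,160)),('top',(195,195,275,275))):
    e,st=fit(o[n],b);print(n,e,st,onz(o[n],e[0],13))
w=cam('wrist');pickle.dump(w,open('wt.pkl','wb'))
e,st=fit(w,(0,0,640,400));print(e,st,onz(w,e[0],13))
```

```text
[487.02311533 167.11291992 288.03694626] [-0.3013014   0.27748181 -4.32270309] [ 0.26  0.14 -0.72  1.83  0.1   1.21 -0.49]
wrist ((205.8133087158203, 84.27490234375), (107.73726654052734, 122.57781982421875), 75.55511474609375) [  25   20  121  109 1665] [473.6 307.6  13. ]Traceback (most recent call last):
  File "<stdin>", line 11, in <module>
  File "<stdin>", line 7, in fit
    return _wrapfunc(a, 'argmax', axis=axis, out=out, **kwds)
    return bound(*args, **kwds)
ValueError: attempt to get argmax of an empty sequence
```

Run:
```python
from h import *
import pickle
o,s=pickle.load(open('w9.pkl','rb'))
e=cv2.imread('pics/scene0.png');t=cv2.imread('pics/top0.png')
for n,f in(('scene',e),('top',t)):
    h=cv2.cvtColor(f,cv2.COLOR_BGR2HSV);m=(h[...,0]>158)&(h[...,0]<176)&(h[...,1]>100)
    n_,l,st,c=cv2.connectedComponentsWithStats(m.astype(np.uint8))
    for k in np.argsort(-st[1:,4])[:3]+1: print(n,st[k])
    k=1+np.argmax(st[1:,4]);r=l==k;print([(int(y),int(np.where(r[y])[0].min()),int(np.where(r[y])[0].max())) for y in np.where(r.any(1))[0][::8]])
for z in(0,100,200,250): print(z,onz(o['top'],(255,279),z), proj(o['scene'],onz(o['top'],(255,279),z)))
```

```text
scene [163 141  32  54 923]
scene [236 157  20  34 409]
scene [  0 190  12  33 218]
[(141, 174, 174), (149, 171, 177), (157, 166, 179), (165, 166, 186), (173, 163, 192), (181, 165, 193), (189, 168, 194)]
top [ 162  279   94  121 2157]
top [250 394  14   6  63]
top [224 396  24   4  56]
[(279, 252, 254), (287, 166, 248), (295, 167, 180), (303, 165, 179), (311, 165, 180), (319, 165, 179), (327, 164, 179), (335, 164, 179), (343, 165, 180), (351, 164, 180), (359, 164, 180), (367, 164, 180), (375, 163, 180), (383, 163, 181), (391, 163, 181), (399, 162, 181)]
0 [333.4 264.9   0. ] [[256.14194435 190.55432209]]
100 [331.3 248.  100. ] [[254.30991475 167.47013352]]
200 [329.2 231.1 200. ] [[252.34643536 142.6154056 ]]
250 [328.2 222.6 250. ] [[251.3265159  129.46876069]]
```

Run:
```python
from h import *
d=cam('scene');h=cv2.cvtColor(d['frame'],cv2.COLOR_BGR2HSV)
for c in(200,225,245,250): print(c,[tuple(int(v) for v in h[r,c]) for r in range(90,196,6)])
m=(h[...,0]>150)&(h[...,0]<179)&(h[...,1]>60)&(h[...,2]<230)
m[:,270:]=0
print([(r,int(np.where(m[r])[0].min()),int(np.where(m[r])[0].max())) for r in range(80,200,6) if m[r].any()])
```

```text
200 [(60, 9, 149), (66, 9, 148), (66, 9, 148), (60, 7, 149), (55, 10, 149), (60, 9, 147), (54, 9, 147), (66, 9, 147), (175, 161, 136), (175, 128, 146), (176, 132, 139), (4, 65, 125), (175, 157, 115), (175, 166, 114), (175, 128, 120), (175, 157, 115), (176, 100, 130), (175, 153, 118)]
225 [(60, 9, 148), (60, 9, 147), (55, 10, 149), (54, 8, 150), (66, 8, 150), (60, 7, 150), (60, 8, 150), (60, 10, 149), (176, 118, 149), (177, 128, 141), (176, 150, 134), (8, 49, 125), (175, 140, 120), (175, 143, 121), (175, 141, 116), (176, 157, 115), (175, 136, 120), (101, 112, 155)]
245 [(60, 8, 150), (54, 8, 150), (66, 8, 150), (54, 8, 152), (54, 9, 149), (60, 7, 151), (65, 10, 150), (60, 9, 149), (175, 169, 133), (176, 124, 144), (176, 145, 141), (13, 42, 115), (176, 127, 124), (175, 148, 121), (176, 91, 132), (176, 131, 123), (176, 144, 119), (101, 139, 150)]
250 [(70, 10, 150), (60, 8, 152), (60, 8, 152), (54, 9, 149), (60, 10, 150), (64, 12, 153), (65, 10, 152), (53, 7, 149), (175, 137, 143), (175, 132, 145), (175, 152, 138), (9, 51, 120), (175, 164, 118), (176, 122, 127), (176, 121, 124), (176, 140, 120), (175, 163, 116), (16, 89, 138)]
[(134, 223, 237), (140, 174, 256), (146, 171, 255), (152, 1, 255), (158, 166, 254), (164, 166, 255), (170, 164, 255), (176, 0, 255), (182, 0, 254), (188, 0, 254), (194, 0, 241)]
```

Request:
{"name": "carry_out", "arguments": {
  "rows": [
    [[0.5,-0.05,0,0,0,0,0],[0.8,-0.08,0,0,0,0,0],[0.8,-0.08,0,0,0,0,0],[0.8,-0.08,0,0,0,0,0],[0.8,-0.08,0,0,0,0,0],[0.7,-0.06,0,0,0,0,0],[0.4,-0.04,0,0,0,0,0],[0,0,0.5,0,0,0,0],[0,0,0.6,0,0,0,0],[0,0,0.6,0,0,0,0]]
  ]
}}

```text
clock: 22.78
eef_pos: [475.9, 306.1, 236.7]
tcp_rot: [2.227, 2.216, -0.001]
force: [0.8, 0.1, -5.1]
opening: 13.5
grasp_force: 112.0
```

Request:
{"name": "carry_out", "arguments": {
  "rows": [
    [[0,0,0.6,0,0,0,0],[0,0,0.6,0,0,0,0],[0,0,0.6,0,0,0,0],[0,0,0.6,0,0,0,0],[0,0,0.3,0,0,0,0],[0,0,0,0,0,0,0],[0,0,0,0,0,0,0]]
  ]
}}

```text
clock: 23.37
eef_pos: [476.0, 305.7, 156.1]
tcp_rot: [-2.227, -2.215, 0.002]
force: [0.1, 0.4, -3.3]
opening: 13.3
grasp_force: 111.9
```

```bash
cat > chk.py <<'E'
from h import *
s=sense();print(s['eef_pos'],s['force'],s['ft_torque'].round(2))
t=cam('top');c=cam('scene')
for n,d,b in(('top',t,(190,190,290,290)),('scene',c,(255,150,340,200))):
    x0,y0,x1,y1=b;h=cv2.cvtColor(d['frame'][y0:y1,x0:x1],cv2.COLOR_BGR2HSV)
    for nm,m in(('green',(h[...,0]>65)&(h[...,0]<95)&(h[...,1]>90)),('gold',(h[...,0]>22)&(h[...,0]<38)&(h[...,1]>90)),('wax',(h[...,1]<25)&(h[...,2]>170))):
        ys,xs=np.where(m)
        if len(xs):print(n,nm,len(xs),xs.min()+x0,xs.max()+x0,ys.min()+y0,ys.max()+y0)
    if n=='top':
        print('tin',spot_in('top','tin_floor')[:1])
for z in(6,56): print(z,'top',proj(t,(473,309,z)),'scene',proj(c,(473,309,z)))
E
python3 chk.py
```

```text
[475.99524264 305.73336657 156.05258289] [ 0.0542397   0.4040905  -3.29964976] [ 0.1  -0.01  0.02]
top gold 7 246 250 212 214
tin []
scene green 261 284 305 155 174
scene gold 150 275 313 155 192
scene wax 147 262 305 175 199
6 top [[236.53391011 232.50841069]] scene [[294.40912094 182.09392097]]
56 top [[232.68816117 230.39177107]] scene [[294.35828107 169.85594759]]
```

Request:
{"name": "carry_out", "arguments": {
  "rows": [
    [[0.15,-0.08,0,0,0,0,0],[0,0,0.4,0,0,0,0],[0,0,0.5,0,0,0,0],[0,0,0.4,0,0,0,0],[0,0,0.15,0,0,0,0],[0,0,0,0,0,0,0],[0,0,0,0,0,0,0]]
  ]
}}

```text
clock: 24.1
eef_pos: [473.7, 310.8, 112.5]
tcp_rot: [-2.227, -2.215, 0.001]
force: [0.4, -0.6, -3.3]
opening: 13.4
grasp_force: 112.0
```

Request:
{"name": "carry_out", "arguments": {
  "rows": [
    [[0,0,0.05,0,0,0,0],[0,0,0,0,0,0,0]]
  ]
}}

```text
clock: 24.27
eef_pos: [474.5, 311.3, 112.1]
tcp_rot: [-2.227, -2.215, -0.003]
force: [-0.2, -0.2, -4.2]
opening: 13.1
grasp_force: 112.0
```

```bash
python3 chk.py
```

```text
[474.5044709  311.28068078 112.05344498] [-0.16371653 -0.15489518 -4.16376494] [ 0.03 -0.06 -0.01]
top wax 1 190 190 234 234
tin []
scene green 249 284 304 166 185
scene gold 142 275 313 173 192
scene wax 32 262 282 176 199
6 top [[236.53391011 232.50841069]] scene [[294.40912094 182.09392097]]
56 top [[232.68816117 230.39177107]] scene [[294.35828107 169.85594759]]
```

Request:
{"name": "carry_out", "arguments": {
  "rows": [
    [[0,0,0.07,0,0,0,0],[0,0,0.07,0,0,0,0],[0,0,0,0,0,0,0]]
  ]
}}

```text
clock: 24.67
eef_pos: [473.7, 310.5, 106.8]
tcp_rot: [-2.227, -2.215, 0.001]
force: [-0.4, 0.4, -3.9]
opening: 13.5
grasp_force: 112.0
```

Request:
{"name": "carry_out", "arguments": {
  "rows": [
    [[0,0,0.05,0,0,0,0],[0,0,0,0,0,0,0]]
  ]
}}

```text
clock: 24.83
eef_pos: [473.7, 310.9, 106.4]
tcp_rot: [2.227, 2.216, -0.001]
force: [-2.7, -1.4, 1.7]
opening: 13.5
grasp_force: 113.0
```

Request:
{"name": "carry_out", "arguments": {
  "rows": [
    [[0,0,0.03,0,0,0,0],[0,0,0,0,0,0,0]]
  ]
}}

```text
clock: 25.0
eef_pos: [473.7, 310.9, 106.2]
tcp_rot: [2.227, 2.215, -0.001]
force: [-4.8, -2.7, 8.0]
opening: 13.4
grasp_force: 113.0
```

Request:
{"name": "carry_out", "arguments": {
  "rows": [
    [[0,0,-0.02,0,0,0,0],[0,0,0,0,0,0,0.25],[0,0,0,0,0,0,0.4],[0,0,0,0,0,0,0.6],[0,0,0,0,0,0,0.6],[0,0,0,0,0,0,0.6],[0,0,-0.3,0,0,0,0.6],[0,0,-0.6,0,0,0,0.6],[0,0,-0.8,0,0,0,0.6],[0,0,-0.9,0,0,0,0.6]]
  ]
}}

```text
clock: 25.83
eef_pos: [473.2, 310.3, 183.7]
tcp_rot: [-2.226, -2.215, 0.003]
force: [1.5, 0.5, 0.4]
opening: 51.2
grasp_force: 0.0
```

Request:
{"name": "carry_out", "arguments": {
  "rows": [
    [[0,0,-0.9,0,0,0,0.6],[0,0,-0.9,0,0,0,0.6],[-0.5,0,-0.7,0,0,0,0.6],[-0.8,0,-0.5,0,0,0,0.6],[-0.9,0,0,0,0,0,0.6],[-0.9,0,0,0,0,0,0.6],[-0.5,0,0,0,0,0,0.6],[0,0,0,0,0,0,0.6],[0,0,0,0,0,0,0.6]]
  ]
}}

```text
clock: 26.58
eef_pos: [473.7, 202.0, 274.0]
tcp_rot: [2.23, 2.212, 0.001]
force: [-0.4, -0.7, -0.1]
opening: 51.1
grasp_force: 0.0
```

```bash
cat >> chk.py <<'E'
w=cam('wrist');h=cv2.cvtColor(w['frame'],cv2.COLOR_BGR2HSV)
def big(m):
    n,l,st,c=cv2.connectedComponentsWithStats(m.astype(np.uint8));k=1+np.argmax(st[1:,4]);return st[k],c[k]
for nm,m,z in(('green',(h[...,0]>65)&(h[...,0]<95)&(h[...,1]>90),56),('gold',(h[...,0]>22)&(h[...,0]<38)&(h[...,1]>100),14)):
    st,c=big(m);p=(st[0]+st[2]/2,st[1]+st[3]/2);print(nm,st,onz(w,p,z))
for n in('wrist','scene'):
    if n=='scene':cam('scene')
    for q in trace(n,'pin_mid')[:2]:
        r=q['region'];print(n,q['conf'],[(int(y),int(np.where(r[y])[0].min()),int(np.where(r[y])[0].max())) for y in np.where(r.any(1))[0][::3]])
print([proj(c_,(473,308,z)).round(1) for c_ in (w,cam('scene')) for z in(148,60)])
for q in('mould','cup','spool'): print(q,spot_in('scene',q)[:1])
E
python3 chk.py
```

```text
[473.67906534 201.96061245 273.97096735] [-0.41650948 -0.66814917 -0.08153906] [ 0.07 -0.01 -0.01]
top green 90 221 236 230 244
top gold 5 211 215 220 231
top wax 398 210 242 211 255
tin [{'extent': [210.9, 219.6, 242.0, 262.6], 'conf': 0.91}]
scene green 243 284 304 167 186
scene gold 141 275 313 173 192
scene wax 27 262 282 178 199
6 top [[236.53391011 232.50841069]] scene [[294.40912094 182.09392097]]
56 top [[232.68816117 230.39177107]] scene [[294.35828107 169.85594759]]
green [ 288   52   68   72 2527] [473.4 308.9  56. ]
gold [ 266   27  110  118 1090] [472.1 315.3  14. ]
wrist 0.68 [(67, 321, 324), (70, 314, 331), (73, 310, 335), (76, 307, 337), (79, 306, 339), (82, 304, 340), (85, 304, 340), (88, 303, 341), (91, 304, 340), (94, 304, 339), (97, 306, 338), (100, 308, 336), (103, 311, 333), (106, 317, 327)]
scene 0.55 [(146, 293, 295), (149, 293, 295), (152, 292, 295), (155, 292, 295), (158, 292, 295), (161, 292, 295), (164, 292, 295), (167, 291, 297), (170, 289, 298)]
[array([[321.4,  78.2]]), array([[321.6,  88.5]]), array([[294.3, 146.6]]), array([[294.4, 169. ]])]
mould [{'extent': [388.2, 191.5, 412.5, 269.7], 'conf': 0.8}]
cup [{'extent': [380.6, 187.6, 403.4, 221.2], 'conf': 0.83}]
spool []
```

```bash
python3 -c "
from rig import *
print(hand_in())"
```

```text
the job is handed in; nothing more can be done
None
```

I stood the pin in the block, pressed it into the green foot until the collar sat down, then lifted the foot by its pin into the tin and let go; I handed the job in at about 27 s of 62 s. At the last look the foot stood about 6 mm off the tin's centre with the pin seated, and the mould and cup showed where they had stood; the spool was not detected in that picture, so I couldn't confirm its position.

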